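# Load the decontamination box with bottle caps and pipettes

## Task

Get the white UV decontamination box ready for a run: raise its hinged lid all the way to its stop, turn the square pot of caps upside down low over the middle of the box's square tray, then lift it straight up well clear so that the caps stay there in a heap. Stand the empty pot upside down in the middle of the rubber drain mat, lay every pipette from the bench in the box's long bay, and only then lower the lid gently until it is fully shut. Do not disturb the other bottles and things on the bench.

Things in the scene. Friction and masses are not known exactly. Their poses are not given: they have to be found in the camera images.
- box: White open-topped decontamination box, fixed, 250 (x) x 334 (y) mm, rim 62 mm and floor 12 mm above the bench, walls 6 mm. Origin: centre of its underside; z up; -x side faces the robot. A 6 mm divider along x at y = +21 mm (top 50 mm up) parts it: square tray at the +y front, behind it a grey housing (from x = +14 mm, top 52 mm up); on the -y side the long bay, full depth
- tray (a point): middle of the tray's floor (12 mm above the bench), the tray is 133 (x) x 137 (y) mm inside, axes as the box
- bay (a point): middle of the long bay's floor (12 mm above the bench); the bay is 238 (x) x 179 (y) mm inside, axes as the box. Three pipettes fit side by side along x, at y = -52, 0, +52 mm, origins 30 mm from the middle, away from the tip
- lid (a joint): clear lid with a white frame, hinged along the box's rear rim (+x side): 0 shut, 1.45 rad the open stop (nearly upright). A stiff hinge (about 0.55 N m; the lid weighs 0.3 kg) keeps the lid where it is left; it starts between 0 and 0.2. The lid is 250 mm deep, 334 mm wide, 5 mm thick
- lid_hinge (a point): middle of the lid's hinge line, 63 mm above the bench; the hinge runs along the box's y axis; a growing angle raises the front edge (positive turn about +y)
- lid_handle (a point): middle of the lid's handle: a round steel bar 12 mm thick, 110 mm long, parallel to the hinge, on end posts 100 mm apart. Lid shut: 215 mm in front of the hinge line and 47 mm above it; its axis is 42 mm off the lid's face, so fingers fit between. The bar can turn in the fingers that pinch it. Axes turn with the lid
- pot: square white plastic pot, open at one end, 62 x 62 mm outside, 100 mm long, walls 3 mm, floor 3 mm, about 70 g, holding the caps. Origin: centre of the outside of its closed end; its z axis points to the open mouth. It starts in the cradle, leaning back: its z axis points only 20 degrees above level, along the cradle's +x
- pot_mouth (a point): centre of the pot's open mouth, 100 mm from the origin along the pot's z
- cradle: fixed aluminium cradle: a 70 mm wide bed slanting 20 degrees, a stop at its low end, 6 mm side lips; the pot lies in it, mouth raised towards the cradle's +x. Origin: on the bench under the middle; the middle of the pot's body lies 14 mm behind the origin (-x), 68 mm above the bench
- mat: black ribbed rubber drain mat on the bench, fixed, 140 x 140 x 3 mm. Origin: centre of its underside
- cap1: grey plastic bottle cap, 24 mm across, 18 mm high, in the pot at the start (some may be absent). Origin: its centre
- cap2: as cap1
- cap3: as cap1
- cap4: as cap1
- cap5: as cap1
- pipette1: black hand pipette lying on the bench, 100 g (some may be absent): grip 110 x 28 x 24 mm high (x, y, z), a thin white shaft on from its +x end (tip 129 mm from the origin), a plunger knob at its -x end (69 mm from the origin). Origin: underside of the middle of the grip; z up
- pipette2: as pipette1
- pipette3: as pipette1
- wash_bottle: bystander: white bottle 64 mm across, 160 mm high; origin at its foot
- beaker: bystander: glass beaker 70 mm across, 90 mm high; origin at its foot
- reagent: bystander: amber jar 70 mm across, 150 mm high; origin at its foot
- marker: bystander: blue marker pen 120 mm long, 14 mm thick, lying
- timer: bystander: white timer 60 x 60 x 22 mm

How it is judged (in metres and radians):
On the way, in this order (a step that is already met when the one before it is completed fails the run):
1. the lid raised to its open stop (above 1.35 rad) (value of joint lid above 1.35 rad), for 0.2 s.
2. the pot turned mouth down (within 30 degrees) low over the cap tray, its mouth centre within 45 mm of the tray's middle and less than 80 mm above the bench (angle between pot's own z axis and vertical above 2.6 rad and horizontal distance between pot_mouth and tray below 0.045 m and height (world z) of pot_mouth below 0.08 m), for 0.2 s.
3. the pot lifted straight up, still mouth down and within 45 mm of the tray's middle, its mouth over 120 mm above the bench, leaving all caps in the tray (angle between pot's own z axis and vertical above 2.6 rad and horizontal distance between pot_mouth and tray below 0.045 m and height (world z) of pot_mouth above 0.12 m and x of cap1 in the frame of tray between -0.067 and 0.067 m and y of cap1 in the frame of tray between -0.069 and 0.069 m and z of each of cap1, cap2, cap3, cap4, cap5 in the frame of tray below 0.042 m and x of cap2 in the frame of tray between -0.067 and 0.067 m and y of cap2 in the frame of tray between -0.069 and 0.069 m and x of cap3 in the frame of tray between -0.067 and 0.067 m and y of cap3 in the frame of tray between -0.069 and 0.069 m and x of cap4 in the frame of tray between -0.067 and 0.067 m and y of cap4 in the frame of tray between -0.069 and 0.069 m and x of cap5 in the frame of tray between -0.067 and 0.067 m and y of cap5 in the frame of tray between -0.069 and 0.069 m), for 0.2 s.
4. the pot released upside down on the drain mat, all pipettes lying in the long bay, the lid still open (horizontal distance between pot_mouth and mat below 0.045 m and angle between pot's own z axis and vertical above 3 rad and height (world z) of pot_mouth below 0.012 m and x of pipette1 in the frame of bay between -0.065 and 0.065 m and y of pipette1 in the frame of bay between -0.09 and 0.09 m and z of each of pipette1, pipette2, pipette3 in the frame of bay below 0.032 m and x of pipette2 in the frame of bay between -0.065 and 0.065 m and y of pipette2 in the frame of bay between -0.09 and 0.09 m and x of pipette3 in the frame of bay between -0.065 and 0.065 m and y of pipette3 in the frame of bay between -0.09 and 0.09 m and value of joint lid above 0.8 rad and contact force between the fingers and pot below 0.1 N), for 0.2 s.
5. the lid lowered shut (below 0.04 rad) (value of joint lid below 0.04 rad), for 0.2 s.
At the end, for the whole second after the job is handed in: Lid shut (under 0.04 rad); all caps in the square tray (centres under 42 mm above its floor); all pipettes flat in the long bay (origins within 65 mm in x, 90 mm in y of its middle, under 32 mm above its floor); pot upside down on the mat (mouth within 45 mm of its centre); all at rest (value of joint lid below 0.04 rad and x of cap1 in the frame of tray between -0.067 and 0.067 m and y of cap1 in the frame of tray between -0.069 and 0.069 m and z of each of cap1, cap2, cap3, cap4, cap5 in the frame of tray below 0.042 m and x of cap2 in the frame of tray between -0.067 and 0.067 m and y of cap2 in the frame of tray between -0.069 and 0.069 m and x of cap3 in the frame of tray between -0.067 and 0.067 m and y of cap3 in the frame of tray between -0.069 and 0.069 m and x of cap4 in the frame of tray between -0.067 and 0.067 m and y of cap4 in the frame of tray between -0.069 and 0.069 m and x of cap5 in the frame of tray between -0.067 and 0.067 m and y of cap5 in the frame of tray between -0.069 and 0.069 m and x of pipette1 in the frame of bay between -0.065 and 0.065 m and y of pipette1 in the frame of bay between -0.09 and 0.09 m and z of each of pipette1, pipette2, pipette3 in the frame of bay below 0.032 m and x of pipette2 in the frame of bay between -0.065 and 0.065 m and y of pipette2 in the frame of bay between -0.09 and 0.09 m and x of pipette3 in the frame of bay between -0.065 and 0.065 m and y of pipette3 in the frame of bay between -0.09 and 0.09 m and horizontal distance between pot_mouth and mat below 0.045 m and angle between pot's own z axis and vertical above 3 rad and height (world z) of pot_mouth below 0.012 m and linear speed of each of cap1, cap2, cap3, cap4, cap5, pipette1, pipette2, pipette3, pot below 0.03 m/s); the robot touches nothing.
It fails at once if the lid falls or is slammed (faster than 1 rad/s in the last 0.3 rad of closing) (value of joint lid below 0.3 rad and velocity of joint lid below -1 rad/s).
It fails at once if a bottle, beaker, marker or timer that is not part of the job is moved more than 4 cm (distance of any of wash_bottle, beaker, reagent, marker, timer from where it was at the start of the episode above 0.04 m).
Of cap1, cap2, cap3, cap4, cap5 only 3 to 5 are there at a start; the rules pass over those that are not, and their reading is None.
Of pipette1, pipette2, pipette3 only 2 to 3 are there at a start; the rules pass over those that are not, and their reading is None.
At some moment in a run one of pipette1, pipette2, pipette3 may be knocked a few centimetres aside while the robot is not near it.
It also fails if it takes over 208 s, if anything falls off the work surface, if the arm or the gripper's body presses on something with over 40 N, if the wrist force passes 120 N, or if a joint passes its speed limit or range.

## Robot

A 6-joint arm with a two-finger parallel gripper is mounted at the origin on the work surface. World frame = base frame: x ahead of the robot, y to its left, z up, the work surface at z = 0. Lengths are in m, angles in degrees, forces in N, time in s.
With the tool pointing down it reaches from about 0.3 to 0.75 m from the base axis. Payload 8.5 kg.
Tool frame: the origin (TCP) lies on the centre line of the jaws, within the pads' length; the fingertips stand 17 mm ahead of it and the grasp point (between the pads) lies 2 mm behind it (env.tcp_to_tips is the distance from the TCP to the fingertips, in m); z points along the fingers, y is the line along which they close (so a half turn about z gives the same grasp; the last joint's range is limited). The gripper opens to 85 mm and grips with 20 to 120 N. Pads are 22 mm wide; open, the fingers measure 114 mm over their backs; the gripper's body (76 mm by 85 mm) begins 54 mm behind the grasp point. The pads swing forward as they close: fully open they stand 13 mm farther back than shut.
Start: joints at [-89.284, 21.807, 74.336, -0, 83.858, -12.336], TCP at [0.124, -0.536, 0.248] pointing down, gripper open.
Joint ranges: [-178.18, 178.18], [-50.72, 133.34], [12.68, 142.11], [-81.47, 261.47], [9.98, 163.14], [-165.26, 165.26]. Speed limits (degrees/s): [136.94, 136.94, 180, 180, 180, 180].

## Interface

Orientations are given as a 3x3 rotation matrix whose columns are the frame's x, y, z axes.
In Python, from rig import env gives the robot as it stands. The module is installed in compiled form; this text tells all that it offers.
- The arm moves only by the shell command python3 -m pendant 'ROWS' [FORCE]. ROWS is JSON, a list of rows, each a list of 7 numbers: the opening, from 0 (shut) to 1 (fully open), then the shift along the tool's x, y, z in m, then the turn, a rotation vector about the tool's x, y, z in rad. A call has 1 to 5 rows; each row is the pose to reach, as a shift and turn from the pose commanded when the call began, along the tool's axes at that moment; what a row does not reach only later rows make up. A row lasts 1/8 s, in which the tool goes at most 62.5 mm and 10.7 degrees, less where a joint would pass 70% of its speed; a pose out of reach is approached as far as the arm can. A call with a gripper value outside its range is refused whole. The fingers move at their own pace and stop on an object; FORCE is the grip in N (left out, the last holds). Time passes only in rows, so rows that repeat a pose let the fingers close. It gives the time, the measured TCP pose, the force, the opening and the grip force at its end, in the units of the state.
- env.observe(): the state, without advancing time (a new reading comes with each control period).
- env.get_image(name): name is "scene" or "top" or "wrist"; returns a dict with "image" (400x640x3 uint8, blue, green, red), "fx", "fy", "cx", "cy" (pixels), "pose" (4x4, takes a point from camera to world coordinates). Camera axes: x right, y up, looking along -z (the intrinsics and any distortion apply to the point x, -y, -z); pixel columns grow to the right and rows downward; lengths in m; the calibration is good to about 2 mm. The wrist camera is an equidistant fisheye: a pixel r from the principal point sees the ray r / f radians off the axis. A picture is of the moment at which its call begins. There is no depth.
- env.close_job(): hands the job in; it is judged then, once.
Trained networks look in the newest picture that a camera, given by its name, has taken for a name from the list of things; names that differ only in an ending like _2 or _b are one class to them, and where a whole thing is asked for, a point or a joint stands for the part that bears it (a point fixed in the world has none). Each returns a list of dicts, best first, with "conf" (0 to 1); they miss things now and then, are a little off and sometimes report something else, mostly with a low value. They report only what shows in the picture. A call takes as long as a camera call.
- env.find_in(camera, thing): "bbox" ([centre column, centre row, width, height] in pixels, round what is visible of it).
- env.trace(camera, thing): "mask" (400x640 bool, what is visible of it) and "bbox" ([centre column, centre row, width, height] in pixels, round what is visible of it).
- env.tip_of(camera, thing): "centre" ([column, row] in pixels: a listed point, or the origin of a listed thing).
The state is a dict: "time_s": time; "q": joint angles; "qvel": joint speeds; "joint_efforts": joint torques, N m; "position": TCP position; "tool_rot": TCP orientation; "ft_force": force on the tool from outside, world axes, zero at the start; "wrist_torque": the same for the moment, N m; "grip_width": finger opening in m; "gripper_force": force on a finger pad.
Only numpy, scipy, OpenCV 4.12 (cv2) and the standard library are available. Lean on these libraries where they do the work, as an engineer would, in place of code of your own. Each camera call takes 0.05 s, during which the arm holds its last target. There are 200 camera calls.

## Working session

There is one attempt and no reset: what is moved stays moved. The work goes in short steps, Python scripts to look and compute and a shell command to move; the robot and the scene stay as the last step left them, time stands still between calls to the robot, and variables do not carry over. Pictures are saved under pics/ and viewed, at most 14 in all, crops included, and the job is handed in when it is done.

```bash
mkdir -p pics; ls; cat > h.py <<'E'
import numpy as np, cv2
from rig import env
def snap(c,f=None):
    d=env.get_image(c)
    if f: cv2.imwrite('pics/'+f,d['image'])
    return d
def ray(d,px):
    u=(px[0]-d['cx'])/d['fx'];v=(px[1]-d['cy'])/d['fy']
    P=np.array(d['pose']);r=np.array([u,-v,-1.])
    if d.get('fish'):
        t=np.hypot(u,v);s=np.sin(t)/max(t,1e-9);r=np.array([u*s,-v*s,-np.cos(t)])
    r=P[:3,:3]@r;return P[:3,3],r/np.linalg.norm(r)
def atz(d,px,z):
    o,r=ray(d,px);return o+r*(z-o[2])/r[2]
def proj(d,p):
    P=np.array(d['pose']);q=P[:3,:3].T@(np.array(p)-P[:3,3])
    x,y,z=q[0],-q[1],-q[2]
    if d.get('fish'):
        t=np.arctan2(np.hypot(x,y),z);h=max(np.hypot(x,y),1e-9);u,v=x/h*t,y/h*t
    else: u,v=x/z,y/z
    return np.array([d['cx']+d['fx']*u,d['cy']+d['fy']*v])
def tri(obs):
    A=np.zeros((3,3));b=np.zeros(3)
    for d,px in obs:
        o,r=ray(d,px);M=np.eye(3)-np.outer(r,r);A+=M;b+=M@o
    return np.linalg.solve(A,b)
E
python3 - <<'E'
from h import *
np.set_printoptions(precision=3,suppress=True)
for c in('scene','top'):
    d=snap(c,c+'0.png');print(c,d['fx'],d['cx'],d['cy'],{k:v for k,v in d.items() if k not in('image',)}.keys());print(np.array(d['pose']))
s=env.observe();print(s)
for c in('scene','top'):
    d=env.get_image(c)
    for t in ['tray','bay','lid_hinge','lid_handle','pot','pot_mouth','cradle','mat','pipette1','cap1','box']:
        r=env.tip_of(c,t);print(c,t,[(np.round(x['centre'],1),round(x['conf'],2)) for x in r[:4]])
E
```

```text
pics
scene 514.3589730657999 319.26215195571615 190.71223187910843 dict_keys(['fx', 'fy', 'cx', 'cy', 'pose'])
[[-0.699 -0.403  0.59   1.25 ]
 [ 0.715 -0.381  0.586  0.703]
 [-0.011  0.832  0.555  0.81 ]
 [ 0.     0.     0.     1.   ]]
top 373.4134011275348 313.3470749958126 203.1962449456205 dict_keys(['fx', 'fy', 'cx', 'cy', 'pose'])
[[-0.025  0.988 -0.152  0.373]
 [-1.    -0.026  0.    -0.019]
 [-0.004  0.152  0.988  1.009]
 [ 0.     0.     0.     1.   ]]
{'time_s': 0.1, 'q': array([-89.286,  21.836,  74.381,   0.002,  83.857, -12.334]), 'qvel': array([-0.033, -0.086, -0.196,  0.022, -0.087, -0.061]), 'joint_efforts': array([  0.003, -44.923, -23.166,  -0.   ,   0.004,   0.   ]), 'position': array([ 0.124, -0.536,  0.248]), 'tool_rot': array([[ 0.974,  0.226,  0.   ],
       [ 0.226, -0.974,  0.001],
       [ 0.   , -0.001, -1.   ]]), 'ft_force': array([-0.58 , -0.169, -0.506]), 'wrist_torque': array([ 0.036,  0.005, -0.027]), 'gripper_force': 0.0, 'grip_width': 0.08526872726563027}
scene tray [(array([458.2, 234.5]), 0.15)]
scene bay []
scene lid_hinge [(array([227.6, 230.3]), 0.
[... 260 characters left out ...]
 [(array([425.5, 320.9]), 0.86)]
scene pipette1 [(array([239.5, 164.1]), 0.74)]
scene cap1 [(array([383.5, 267.3]), 0.59), (array([380.3, 262.8]), 0.48)]
scene box [(array([267. , 228.4]), 0.75)]
top tray []
top bay []
top lid_hinge [(array([351.3, 120.7]), 0.96)]
top lid_handle [(array([352.1, 198.1]), 0.7), (array([220.8, 292. ]), 0.58)]
top pot [(array([233.8, 210.2]), 0.74)]
top pot_mouth [(array([223.1, 176.4]), 0.66)]
top cradle [(array([230.2, 198.2]), 0.68)]
top mat [(array([180.8, 189.6]), 0.62), (array([173.3, 245.2]), 0.36)]
top pipette1 [(array([463.2, 224. ]), 0.95), (array([174.7, 249.7]), 0.67), (array([220.3, 177.8]), 0.56)]
top cap1 []
top box [(array([349.9, 169.8]), 0.57)]
```

View pics/scene0.png

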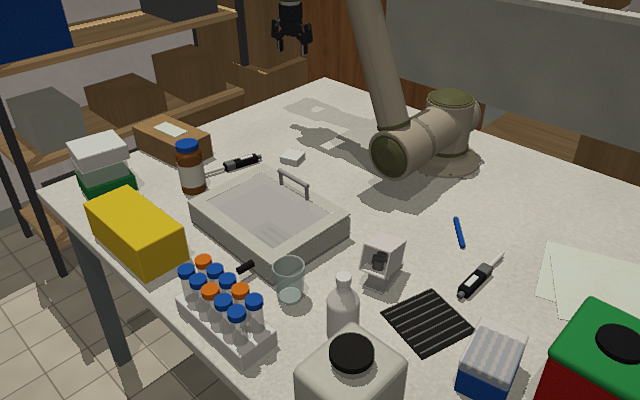

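View pics/top0.png

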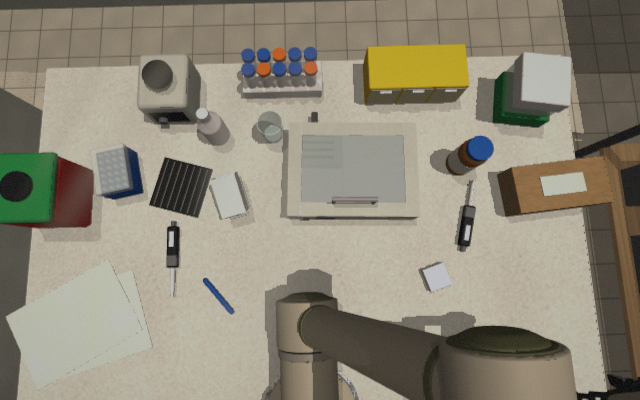

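```bash
python3 - <<'E'
from h import *
np.set_printoptions(precision=4,suppress=True)
dt=snap('top'); 
I=dt['image']
cv2.imwrite('pics/t1.png',cv2.resize(I[95:235,150:430],None,fx=2.85,fy=2.85,interpolation=cv2.INTER_CUBIC))
for t in ['box','pot','cradle','mat','pipette1','lid_handle','wash_bottle','beaker','reagent','marker','timer']:
    for r in env.trace('top',t)[:4]:
        if r['conf']<.4: continue
        c=max(cv2.findContours(r['mask'].astype(np.uint8),0,2)[0],key=cv2.contourArea)
        z={'box':.062,'mat':.003,'pipette1':.012}.get(t,.02)
        b=cv2.boxPoints(cv2.minAreaRect(c))
        w=np.array([atz(dt,p,z)[:2] for p in b])
        print(t,round(r['conf'],2),np.round(r['bbox']),'w',w.mean(0),w.round(3).tolist())
ds=snap('scene')
S=ds['image']
cv2.imwrite('pics/s1.png',cv2.resize(S[150:330,180:480],None,fx=2.6,fy=2.6,interpolation=cv2.INTER_CUBIC))
for t in ['mat','pot','pipette1']:
    for r in env.trace('scene',t)[:4]: print('scene',t,round(r['conf'],2),np.round(r['bbox']))
def g(c,t):
    return env.tip_of(c,t)[0]['centre']
for t in ['lid_hinge','lid_handle','pot_mouth']:
    a,b=g('top',t),g('scene',t); p=tri([(dt,a),(ds,b)]);print(t,p,proj(dt,p)-a,proj(ds,p)-b)
E
```

```text
box 0.73 [354. 168. 133. 112.] w [ 0.6162 -0.1252] [[0.764, 0.045], [0.755, -0.307], [0.469, -0.287], [0.477, 0.049]]
pot 0.96 [230. 195.  39.  48.] w [0.5536 0.2065] [[0.599, 0.263], [0.621, 0.185], [0.507, 0.151], [0.486, 0.227]]
cradle 0.73 [467. 217.  19.  71.] w [ 0.4817 -0.4301] [[0.392, -0.39], [0.578, -0.437], [0.572, -0.47], [0.385, -0.422]]
cradle 0.44 [240. 201.  20.  32.] w [0.4978 0.1774] [[0.495, 0.199], [0.508, 0.159], [0.501, 0.156], [0.487, 0.196]]
mat 0.94 [180. 189.  62.  57.] w [0.5833 0.3449] [[0.535, 0.43], [0.673, 0.399], [0.631, 0.258], [0.494, 0.292]]
pipette1 0.82 [174. 260.  16.  76.] w [0.39   0.3553] [[0.292, 0.368], [0.489, 0.375], [0.488, 0.342], [0.291, 0.337]]
pipette1 0.65 [466. 217.  19.  71.] w [ 0.4809 -0.4327] [[0.391, -0.394], [0.577, -0.438], [0.571, -0.472], [0.385, -0.427]]
lid_handle 0.76 [353. 171. 134.  97.] w [ 0.6179 -0.1295] [[0.755, 0.048], [0.745, -0.318], [0.481, -0.3], [0.49, 0.052]]
wash_bottle 0.56 [213. 125.  34.  38.] w [0.7495 0.2576] [[0.783, 0.32], [0.822, 0.263], [0.715, 0.195], [0.677, 0.252]]
beaker 0.59 [270. 127.  25.  3
[... 309 characters left out ...]
, [0.242, 0.202]]
timer 0.76 [436. 280.  28.  31.] w [ 0.3241 -0.333 ] [[0.342, -0.294], [0.364, -0.353], [0.306, -0.372], [0.285, -0.313]]
timer 0.47 [355. 166. 134. 110.] w [ 0.6298 -0.13  ] [[0.485, 0.052], [0.784, 0.047], [0.774, -0.32], [0.476, -0.299]]
scene mat 0.66 [384. 279.  44.  34.]
scene mat 0.6 [426. 322.  97.  72.]
scene pot 0.9 [382. 254.  49.  46.]
scene pot 0.29 [192. 166.  31.  54.]
scene pipette1 0.67 [480. 276.  41.  51.]
scene pipette1 0.57 [232. 161.  58.  19.]
lid_hinge [ 0.7283 -0.122   0.0666] [-0.6274  0.6696] [-0.9859 -0.2642]
lid_handle [ 0.5222 -0.1139  0.1263] [-0.2301  0.218 ] [-0.2979 -0.0539]
pot_mouth [0.5853 0.2087 0.0876] [ 1.1635 -0.9247] [1.7726 0.0208]
```

View pics/t1.png

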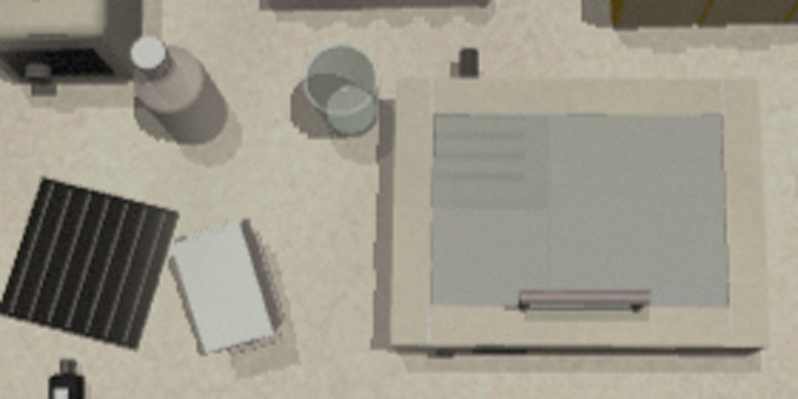

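View pics/s1.png

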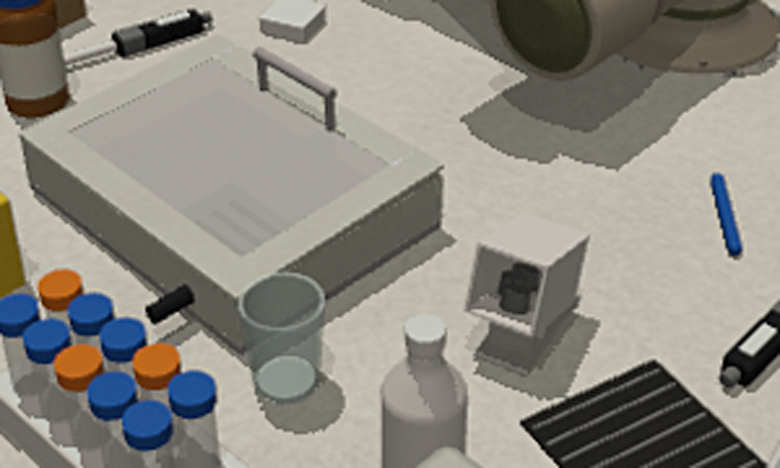

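```bash
cat > fit.py <<'E'
from h import *
from scipy.optimize import least_squares
np.set_printoptions(precision=4,suppress=True)
dt=snap('top');ds=snap('scene')
T=lambda x,y:np.array([150+x/2.85,95+y/2.85]); S=lambda x,y:np.array([180+x/2.6,150+y/2.6])
def R(a): c,s=np.cos(a),np.sin(a);return np.array([[c,-s,0],[s,c,0],[0,0,1]])
# lid: corner (u from hinge, y), top face n=5
obs=[(dt,(.25,.167),T(391,347)),(dt,(.25,-.167),T(763,347)),(dt,(0,.167),T(398,79)),(dt,(0,-.167),T(757,80)),
 (ds,(.25,.167),S(442,167)),(ds,(.25,-.167),S(212,46)),(ds,(0,.167),S(240,312)),(ds,(0,-.167),S(22,135))]
def lidp(p,u,y,n=.005):
    x,yy,a,th=p;c,s=np.cos(th),np.sin(th)
    return np.array([x,yy,0])+R(a)@np.array([.125-u*c+n*s,y,.063+u*s+n*c])
f=lambda p:np.concatenate([proj(d,lidp(p,*k))-o for d,k,o in obs])
r=least_squares(f,[.6,-.12,0,.08],loss='soft_l1');p=r.x
print('box',p,'res',f(p).reshape(-1,2).round(1).tolist())
L=R(p[2])
print('hinge',lidp(p,0,0,0),'handle',lidp(p,.215,0,.047))
for n,v in(('tray',(-.0525,.0925,.012)),('bay',(0,-.0715,.012))):print(n,np.array([p[0],p[1],0])+L@v)
# pot: (s, lateral, n)
c20,s20=np.cos(np.radians(20)),np.sin(np.radians(20))
def potp(q,s,l,n): 
    x,y,a=q;s=s-.05
    return np.array([x,y,0])+R(a)@np.array([-.014+s*c20-n*s20,l,.068+s*s20+n*c20])
po=[(dt,(.1,.031,.031),T(170,258)),(dt,(.1,-.031,.031),T(247,221)),(dt,(0,.031,.031),T(204,354)),(dt,(0,-.031,.031),T(278,334)),
(ds,(.1,-.031,.031),S(480,241)),(ds,(.1,.031,.031),S(546,258)),(ds,(.1,-.031,-.031),S(467,312)),(ds,(.1,.031,-.031),S(533,333)),(ds,(0,.031,.031),S(589,236))]
g=lambda q:np.concatenate([proj(d,potp(q,*k))-o for d,k,o in po])
r=least_squares(g,[.54,.2,.2],loss='soft_l1');q=r.x
print('cradle',q,'res',g(q).reshape(-1,2).round(1).tolist(),'mouth',potp(q,.1,0,0),'s30',potp(q,.03,0,0))
# pipettes: dark grip mask in top
I=dt['image'];m=((I.max(2)<70)*255).astype(np.uint8)
for (x0,y0,x1,y1) in((160,215,190,275),(450,195,490,260)):
    k=np.zeros_like(m);k[y0:y1,x0:x1]=m[y0:y1,x0:x1]
    cs=max(cv2.findContours(k,0,2)[0],key=cv2.contourArea);b=cv2.minAreaRect(cs);print('pip',b,[atz(dt,v,.018)[:2].round(4).tolist() for v in cv2.boxPoints(b)],atz(dt,b[0],.018))
for t in('pipette1','pipette2'):
  for c in('top',):
    print([(x['centre'],round(x['conf'],2)) for x in env.tip_of(c,t)])
cv2.imwrite('pics/p1.png',np.hstack([cv2.resize(I[210:310,140:215],None,fx=5,fy=5),cv2.resize(I[175:275,430:505],None,fx=5,fy=5)]))
E
python3 fit.py
```

```text
box [ 0.6054 -0.1216 -0.0229 -0.0112] res [[-0.1, 0.5], [0.8, 0.1], [-1.9, 0.2], [-1.1, -0.7], [0.3, 1.7], [1.6, -1.5], [-1.3, -5.8], [-2.1, -0.4]]
hinge [ 0.7304 -0.1245  0.063 ] handle [ 0.5149 -0.1196  0.1076]
tray [ 0.5551 -0.028   0.012 ]
bay [ 0.6038 -0.1931  0.012 ]
cradle [0.5566 0.1979 0.273 ] res [[-0.4, -3.4], [-3.0, 2.3], [1.0, 0.9], [-1.1, 0.7], [-1.3, -0.1], [0.7, 2.4], [-1.4, -0.7], [0.1, 0.6], [-0.9, -1.7]] mouth [0.5884 0.2068 0.0851] s30 [0.525  0.1891 0.0612]
pip ((172.5, 244.0), (11.0, 44.0), 0.0) [[0.3694, 0.3681], [0.4853, 0.3721], [0.4845, 0.3427], [0.3686, 0.3393]] [0.4264 0.3555 0.018 ]
pip ((465.4635314941406, 227.7310791015625), (11.749180793762207, 45.6970329284668), 8.972626686096191) [[0.3932, -0.3918], [0.5125, -0.4209], [0.5068, -0.4514], [0.3876, -0.4218]] [ 0.4495 -0.4213  0.018 ]
[([463.8, 226.0], 0.66), ([170.6, 248.5], 0.63)]
[([463.8, 226.0], 0.66), ([170.6, 248.5], 0.63)]
```

View pics/p1.png

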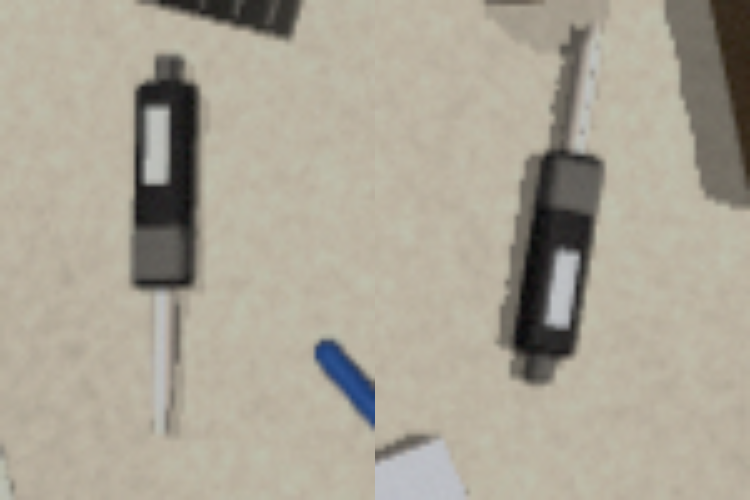

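```bash
cat > fit2.py <<'E'
exec(open('fit.py').read().split('# pot:')[0].replace("print('box'","0 and print('box'"))
o2=[o for i,o in enumerate(obs) if i!=6]
hb=[(dt,.055,T(520,296)),(dt,-.055,T(650,298)),(ds,-.055,S(258,53)),(ds,.055,S(333,94))]
f=lambda p:np.concatenate([proj(d,lidp(p,*k))-o for d,k,o in o2]+[proj(d,lidp(p,.215,y,.047))-o for d,y,o in hb])
p=least_squares(f,[.6,-.12,0,.08],loss='soft_l1').x;print(p,f(p).reshape(-1,2).round(1).tolist())
L=R(p[2])
print('hinge',lidp(p,0,0,0),'handle',lidp(p,.215,0,.047))
for n,v in(('tray',(-.0525,.0925,.012)),('bay',(0,-.0715,.012))):print(n,np.array([p[0],p[1],0])+L@v)
for nm,a,z in(('Agrip',(173,247.3),.024),('Aknob',(174,222),.012),('Atip',(172,296.4),.012),('Bgrip',(466.8,225.8),.024),('Bknob',(462,250.5),.012),('Btip',(473,180),.012)):print(nm,atz(dt,a,z))
E
python3 fit2.py
```

```text
hinge [ 0.7304 -0.1245  0.063 ] handle [ 0.5149 -0.1196  0.1076]
tray [ 0.5551 -0.028   0.012 ]
bay [ 0.6038 -0.1931  0.012 ]
[ 0.6052 -0.1228 -0.0285  0.0139] [[-0.1, -0.2], [1.7, 0.2], [-1.1, -0.2], [-0.3, -0.3], [-0.1, -0.3], [1.6, -3.6], [-2.2, -0.9], [-0.3, 1.3], [-0.6, 0.7], [-0.8, 0.5], [-0.8, 1.2]]
hinge [ 0.7302 -0.1264  0.063 ] handle [ 0.5159 -0.1203  0.113 ]
tray [ 0.5554 -0.0289  0.012 ]
bay [ 0.6032 -0.1943  0.012 ]
Agrip [0.4175 0.3517 0.024 ]
Aknob [0.4855 0.3557 0.012 ]
Atip [0.2908 0.3548 0.012 ]
Bgrip [ 0.454  -0.4229  0.024 ]
Bknob [ 0.39   -0.4094  0.012 ]
Btip [ 0.5793 -0.4556  0.012 ]
```

```bash
cat > plan.py <<'E'
from h import *
from scipy.spatial.transform import Rotation as Ro, Slerp
np.set_printoptions(precision=4,suppress=True)
b=-0.026
def Rz_y(yaw,elev=-90,flip=1):
    """tool z at azimuth yaw(rad), elevation elev deg; tool y horizontal"""
    pass
def down(yaz):
    y=np.array([np.cos(yaz),np.sin(yaz),0]);z=np.array([0,0,-1.]);return np.c_[np.cross(y,z),y,z]
def steps(targets,dmax=.28,amax=48,start=None):
    s=env.observe() if start is None else start
    p,R=np.array(s['position']),np.array(s['tool_rot'])
    for P,Q in targets:
        P=np.array(P,float);rv=Ro.from_matrix(R.T@Q).as_rotvec();a=np.degrees(np.linalg.norm(rv));d=np.linalg.norm(P-p)
        n=max(1,int(np.ceil(max(d/dmax,a/amax)-1e-6)));print(f'-- d={d:.3f} a={a:.0f} calls={n}')
        p0,R0=p,R
        for k in range(1,n+1):
            Pk=p0+(P-p0)*k/n;Rk=R0@Ro.from_rotvec(rv*k/n).as_matrix()
            t=np.round(R.T@(Pk-p),3);w=np.round(Ro.from_matrix(R.T@Rk).as_rotvec(),2);print(list(map(float,t)),list(map(float,w)),'rows>=%.1f'%max(np.linalg.norm(t)/.0625,np.degrees(np.linalg.norm(w))/10.7))
            p=p+R@t;R=R@Ro.from_rotvec(w).as_matrix()
def st():
    s=env.observe();print('t',s['time_s'],'q',s['q'].round(1),'p',s['position'],'F',s['ft_force'].round(1),'g',round(s['grip_width'],4),round(s['gripper_force'],1));print(s['tool_rot'])
E
python3 - <<'E'
from plan import *
steps([((.517,-.119,.2),down(b))])
E
```

```text
-- d=0.575 a=75 calls=3
[0.159, -0.106, 0.016] [-0.0, -0.0, -0.44] rows>=3.1
[0.189, -0.028, 0.016] [-0.0, -0.0, -0.44] rows>=3.1
[0.182, 0.055, 0.016] [-0.0, -0.0, -0.44] rows>=3.1
```

```bash
python3 -m pendant '[[0.6,0.159,-0.106,0.016,0,0,-0.44],[0.6,0.159,-0.106,0.016,0,0,-0.44],[0.6,0.159,-0.106,0.016,0,0,-0.44],[0.6,0.159,-0.106,0.016,0,0,-0.44]]' && python3 -m pendant '[[0.6,0.189,-0.028,0.016,0,0,-0.44],[0.6,0.189,-0.028,0.016,0,0,-0.44],[0.6,0.189,-0.028,0.016,0,0,-0.44],[0.6,0.189,-0.028,0.016,0,0,-0.44]]' && python3 -m pendant '[[0.6,0.182,0.055,0.016,0,0,-0.44],[0.6,0.182,0.055,0.016,0,0,-0.44],[0.6,0.182,0.055,0.016,0,0,-0.44],[0.6,0.182,0.055,0.016,0,0,-0.44]]'
python3 - <<'E'
from plan import *
st()
d=snap('wrist','w1.png');d['fish']=1
print(d['fx'],d['pose'])
print([proj(d,(.517-.0014,-.119+.055,.114)),proj(d,(.517+.0014,-.119-.055,.114))])
for r in env.tip_of('wrist','lid_handle')[:2]: print(r,atz(d,r['centre'],.114))
E
```

```text
time_s: 3.2
position: [0.2571, -0.3939, 0.2324]
tool_rot: [[0.782, 0.623, 0.0], [0.623, -0.782, 0.001], [0.001, -0.0, -1.0]]
ft_force: [-0.4, -0.0, 0.2]
grip_width: 0.0511
gripper_force: 0.0
time_s: 3.7
position: [0.3878, -0.2556, 0.2162]
tool_rot: [[0.442, 0.897, 0.0], [0.897, -0.442, 0.0], [0.0, -0.0, -1.0]]
ft_force: [-0.4, -1.2, 0.2]
grip_width: 0.0515
gripper_force: 0.0
time_s: 4.2
position: [0.5183, -0.1181, 0.1997]
tool_rot: [[0.02, 1.0, -0.0], [1.0, -0.02, 0.0], [0.0, -0.0, -1.0]]
ft_force: [-0.0, -0.8, -0.0]
grip_width: 0.0513
gripper_force: 0.0
t 4.2 q [-25.6  22.3  82.    0.   75.7 -24.5] p [ 0.5183 -0.1181  0.1997] F [-0.  -0.8 -0. ] g 0.0513 0.0
[[ 0.0199  0.9998 -0.0001]
 [ 0.9998 -0.0199  0.0001]
 [ 0.0001 -0.0001 -1.    ]]
309.70691628693146 [[ 0.9998  0.0176  0.0055  0.5203]
 [-0.0185  0.9528  0.3031 -0.0402]
 [ 0.0001 -0.3031  0.953   0.3255]
 [ 0.      0.      0.      1.    ]]
[array([314.734 , 135.8379]), array([321.6869, 275.753 ])]
{'centre': [321.4, 212.9], 'conf': 0.6} [ 0.5191 -0.1201  0.114 ]
```

View pics/w1.png

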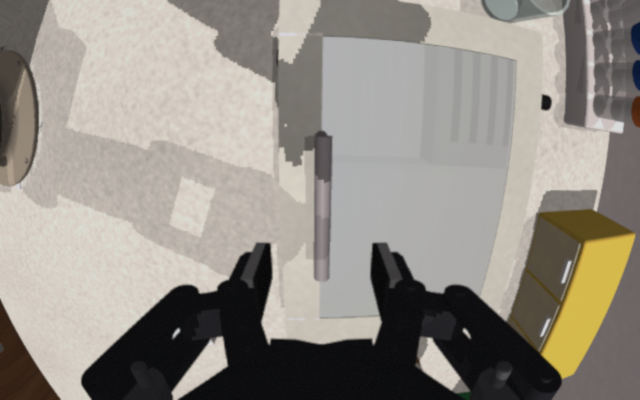

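```bash
python3 -m pendant '[[0.6,0,0.001,0.05,0,0,0],[0.6,0,0.001,0.087,0,0,0],[0.6,0,0.001,0.087,0,0,0],[0,0,0.001,0.087,0,0,0],[0,0,0.001,0.087,0,0,0]]' 50 && python3 -m pendant '[[0,0,0,0,0,0,0],[0,0,0,0,0,0,0],[0,0,0,0,0,0,0]]'
python3 - <<'E'
from plan import *
s=env.observe();p=s['position'];R=s['tool_rot']
g=p-.002*R[:,2]
h=np.array([.7302,-.1260,.063]);bx=np.array([np.cos(b),np.sin(b),0])
r=g-h;u=-r@bx;a=np.arctan2(r[2],u);rad=np.hypot(r[2],u);print('rel',u,r[2],'r',rad,'th',a-np.arctan2(47,215))
# arc: keep R downward, relative from now; tool tilt outward grows
for th in np.arange(.1,1.5,.1):
    A=th+np.arctan2(47,215)
    P=g+bx*(u-.220*np.cos(A))+np.array([0,0,.220*np.sin(A)-r[2]])
    print(round(th,2),(R.T@(P-g)).round(3),np.hypot(*P[:2]).round(3))
E
```

```text
time_s: 4.92
position: [0.5183, -0.1201, 0.115]
tool_rot: [[0.024, 1.0, 0.003], [1.0, -0.024, -0.001], [-0.001, 0.003, -1.0]]
ft_force: [-0.0, 0.8, 0.4]
grip_width: 0.0153
gripper_force: 0.0
time_s: 5.3
position: [0.5186, -0.12, 0.1141]
tool_rot: [[0.023, 1.0, 0.003], [1.0, -0.023, -0.002], [-0.002, 0.003, -1.0]]
ft_force: [5.1, -3.9, 0.1]
grip_width: 0.0104
gripper_force: 48.7
rel 0.21165227382518564 0.053082053208954205 r 0.21820721662733708 th 0.030510979949306266
0.1 [-0.     0.003 -0.015] 0.535
0.2 [-0.     0.01  -0.036] 0.542
0.3 [-0.     0.02  -0.055] 0.552
0.4 [-0.     0.032 -0.074] 0.564
0.5 [-0.     0.046 -0.091] 0.577
0.6 [-0.     0.061 -0.107] 0.592
0.7 [-0.     0.078 -0.121] 0.609
0.8 [-0.001  0.096 -0.134] 0.626
0.9 [-0.001  0.115 -0.144] 0.645
1.0 [-0.001  0.135 -0.153] 0.665
1.1 [-0.001  0.156 -0.159] 0.686
1.2 [-0.001  0.178 -0.164] 0.707
1.3 [-0.001  0.2   -0.166] 0.729
1.4 [-0.001  0.222 -0.166] 0.751
```

```bash
python3 -m pendant '[[0,0,0.003,-0.015,0,0,0],[0,0,0.01,-0.036,0,0,0],[0,0,0.02,-0.055,0,0,0],[0,0,0.032,-0.074,0,0,0],[0,0,0.046,-0.091,0,0,0]]' && python3 -m pendant '[[0,0,0.015,-0.016,0,0,0],[0,0,0.032,-0.03,0,0,0],[0,0,0.05,-0.043,0,0,0],[0,0,0.069,-0.053,0,0,0],[0,0,0.089,-0.062,0,0,0]]'
python3 - <<'E'
from plan import *
st()
E
```

```text
time_s: 5.92
position: [0.563, -0.1212, 0.204]
tool_rot: [[0.023, 1.0, -0.004], [1.0, -0.023, -0.001], [-0.001, -0.004, -1.0]]
ft_force: [-3.7, -7.7, -5.2]
grip_width: 0.0102
gripper_force: 49.0
time_s: 6.55
position: [0.6514, -0.124, 0.2687]
tool_rot: [[0.025, 1.0, -0.003], [1.0, -0.025, -0.004], [-0.004, -0.003, -1.0]]
ft_force: [-8.3, -8.4, 6.2]
grip_width: 0.0099
gripper_force: 50.7
t 6.55 q [-20.9  33.2  51.5  -0.3  95.4 -19.5] p [ 0.6514 -0.124   0.2687] F [-8.3 -8.4  6.2] g 0.0099 50.7
[[ 0.0252  0.9997 -0.0026]
 [ 0.9997 -0.0252 -0.0037]
 [-0.0038 -0.0025 -1.    ]]
```

```bash
python3 -m pendant '[[0,0,0.021,-0.006,0,0,0],[0,0,0.043,-0.011,0,0,0],[0,0,0.065,-0.013,0,0,0],[0,0,0.087,-0.013,0,0,0],[0,0,0.094,-0.013,0,0,0]]' && python3 -m pendant '[[0,0,0.004,0.001,0,0,0],[0,0,0.004,0.001,0,0,0]]'
python3 - <<'E'
from plan import *
st()
s=env.observe();p=s['position'];R=s['tool_rot']
g=p-.002*R[:,2];h=np.array([.7302,-.1260,.063]);bx=np.array([np.cos(b),np.sin(b),0])
r=g-h;print('th',np.arctan2(r[2],-r@bx)-np.arctan2(47,215))
snap('scene','s2.png')
E
```

```text
time_s: 7.18
position: [0.7467, -0.1268, 0.2817]
tool_rot: [[0.026, 1.0, 0.002], [1.0, -0.026, -0.004], [-0.004, 0.002, -1.0]]
ft_force: [-4.0, -9.2, 9.0]
grip_width: 0.0104
gripper_force: 53.5
time_s: 7.42
position: [0.7505, -0.1269, 0.2813]
tool_rot: [[0.026, 1.0, 0.004], [1.0, -0.026, -0.005], [-0.005, 0.004, -1.0]]
ft_force: [1.8, -9.1, 11.2]
grip_width: 0.0099
gripper_force: 53.7
t 7.425 q [-18.4  45.9  24.9  -0.2 108.9 -17. ] p [ 0.7505 -0.1269  0.2813] F [ 1.8 -9.1 11.2] g 0.0099 53.7
[[ 0.026   0.9997  0.004 ]
 [ 0.9997 -0.026  -0.0047]
 [-0.0046  0.0041 -1.    ]]
th 1.4476137223374643
```

View pics/s2.png

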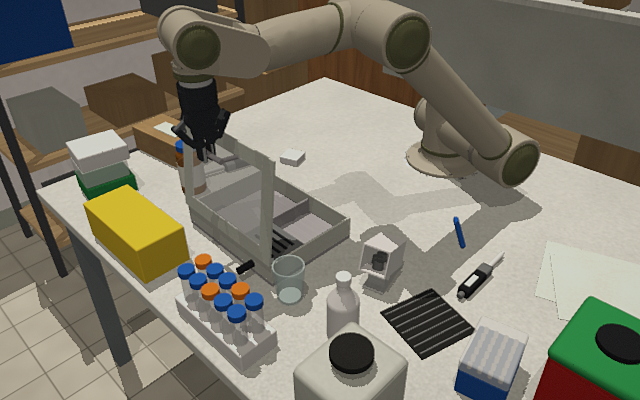

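```bash
cat >> plan.py <<'E'
def fwd(az,e,phi=0):
    az,e=np.radians([az,e]);z=np.array([np.cos(e)*np.cos(az),np.cos(e)*np.sin(az),np.sin(e)]);y=np.array([np.sin(az),-np.cos(az),0])
    return np.c_[np.cross(y,z),y,z]@Ro.from_euler('z',-phi,degrees=True).as_matrix()
E
python3 -m pendant '[[0.4,0,0,0,0,0,0],[0.4,0,0,0,0,0,0],[0.4,0,0,-0.03,0,0,0],[0.4,0,0,-0.09,0,0,0],[0.4,0,0,-0.09,0,0,0]]' 
python3 - <<'E'
from plan import *
G=np.array([.525,.189,.062]);d=fwd(15.6,-30)[:,2]
steps([((.55,-.05,.36),down(b)),((.40,.14,.22),fwd(15.6,-30)),(G-.1*d,fwd(15.6,-30))])
E
```

```text
time_s: 8.1
position: [0.7376, -0.1219, 0.3627]
tool_rot: [[0.022, 1.0, 0.01], [1.0, -0.022, -0.002], [-0.002, 0.01, -1.0]]
ft_force: [1.0, -0.0, 0.7]
grip_width: 0.0343
gripper_force: 0.0
-- d=0.201 a=1 calls=1
[0.068, -0.189, 0.001] [0.01, 0.0, 0.0] rows>=3.2
-- d=0.279 a=92 calls=2
[0.093, -0.077, 0.07] [-0.33, 0.45, 0.58] rows>=4.3
[0.001, -0.128, 0.056] [-0.33, 0.45, 0.57] rows>=4.3
-- d=0.119 a=0 calls=1
[-0.07, -0.013, 0.095] [-0.0, 0.0, 0.0] rows>=1.9
```

```bash
python3 -m pendant '[[1,0.068,-0.189,0.001,0,0,0],[1,0.068,-0.189,0.001,0,0,0],[1,0.068,-0.189,0.001,0,0,0],[1,0.068,-0.189,0.001,0,0,0]]' && python3 -m pendant '[[1,0.093,-0.077,0.07,-0.33,0.45,0.58],[1,0.093,-0.077,0.07,-0.33,0.45,0.58],[1,0.093,-0.077,0.07,-0.33,0.45,0.58],[1,0.093,-0.077,0.07,-0.33,0.45,0.58],[1,0.093,-0.077,0.07,-0.33,0.45,0.58]]' && python3 -m pendant '[[1,0.001,-0.128,0.056,-0.33,0.45,0.57],[1,0.001,-0.128,0.056,-0.33,0.45,0.57],[1,0.001,-0.128,0.056,-0.33,0.45,0.57],[1,0.001,-0.128,0.056,-0.33,0.45,0.57],[1,0.001,-0.128,0.056,-0.33,0.45,0.57]]' | tail -6
python3 - <<'E'
from plan import *
st()
G=np.array([.525,.189,.062]);Q=fwd(15.6,-30);d=Q[:,2]
steps([(G-.1*d,Q)])
E
```

```text
time_s: 8.6
position: [0.5485, -0.0489, 0.3577]
tool_rot: [[0.022, 1.0, 0.008], [1.0, -0.022, -0.001], [-0.001, 0.008, -1.0]]
ft_force: [0.8, -0.1, 0.3]
grip_width: 0.0857
gripper_force: 0.0
time_s: 9.22
position: [0.476, 0.0444, 0.2862]
tool_rot: [[0.465, 0.772, 0.434], [0.732, -0.61, 0.302], [0.498, 0.178, -0.849]]
ft_force: [0.4, -0.3, 0.0]
grip_width: 0.0852
gripper_force: 0.0
time_s: 9.85
position: [0.4053, 0.1447, 0.2202]
tool_rot: [[0.485, 0.372, 0.792], [0.232, -0.927, 0.294], [0.843, 0.041, -0.536]]
ft_force: [0.5, 0.4, 0.3]
grip_width: 0.0856
gripper_force: 0.0
t 9.85 q [-12.1   1.5 132.6 103.7  27.8 -37. ] p [0.4053 0.1447 0.2202] F [0.5 0.4 0.3] g 0.0856 0.0
[[ 0.4847  0.3721  0.7916]
 [ 0.2319 -0.9273  0.2938]
 [ 0.8434  0.0412 -0.5358]]
-- d=0.116 a=7 calls=1
[-0.069, -0.01, 0.093] [-0.07, 0.04, 0.09] rows>=1.9
```

```bash
python3 -m pendant '[[1,-0.035,-0.005,0.045,-0.07,0.04,0.09],[1,-0.069,-0.01,0.093,-0.07,0.04,0.09],[1,-0.069,-0.01,0.093,-0.07,0.04,0.09],[1,-0.069,-0.01,0.093,-0.07,0.04,0.09]]' >/dev/null
python3 - <<'E'
from plan import *
st()
G=np.array([.525,.189,.062]);Q=fwd(15.6,-30);d=Q[:,2]
steps([(G,Q)])
d=snap('wrist','w2.png');d['fish']=1
for c in('pot','pot_mouth'):
    print([(r['centre'],r['conf']) for r in env.tip_of('wrist',c)[:2]])
print('origin exp',proj(d,G-.03*np.array([.905,.253,.342])),'mouth',proj(d,G+.07*np.array([.905,.253,.342])))
E
```

```text
t 10.35 q [ -2.1  29.9 138.4 159.4  48.8 -85.5] p [0.4425 0.1653 0.1104] F [0.5 0.2 0.3] g 0.0855 0.0
[[ 0.4825  0.2734  0.8321]
 [ 0.1401 -0.9619  0.2348]
 [ 0.8646  0.0033 -0.5024]]
-- d=0.099 a=0 calls=1
[0.001, -0.0, 0.099] [-0.0, 0.0, 0.01] rows>=1.6
[([316.5, 236.8], 0.71)]
[([206.2, 175.4], 0.23)]
origin exp [320.7729 241.478 ] mouth [321.5706 127.3924]
```

View pics/w2.png

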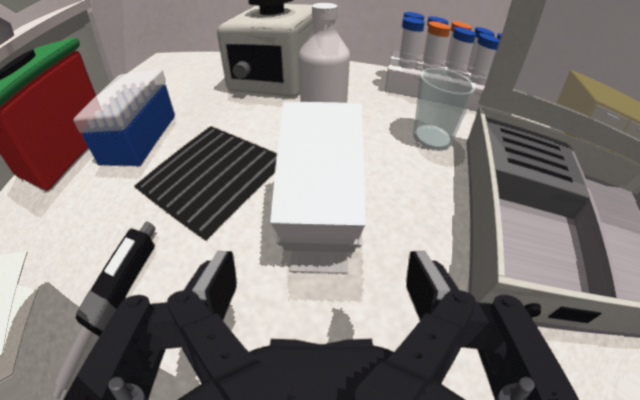

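```bash
python3 -m pendant '[[1,0,-0.001,0.03,0,0,0],[1,0,-0.001,0.06,0,0,0],[1,0,-0.001,0.085,0,0,0],[1,0,-0.001,0.099,0,0,0],[1,0,-0.001,0.099,0,0,0]]' && python3 -m pendant '[[0.5,0,0,0,0,0,0],[0.5,0,0,0,0,0,0],[0.5,0,0,0,0,0,0],[0.5,0,0,0,0,0,0]]' 40
python3 - <<'E'
from plan import *
st()
E
```

```text
time_s: 11.12
position: [0.5248, 0.1899, 0.0641]
tool_rot: [[0.479, 0.275, 0.834], [0.138, -0.961, 0.238], [0.867, 0.002, -0.498]]
ft_force: [-0.6, -0.1, 0.5]
grip_width: 0.0851
gripper_force: 0.0
time_s: 11.62
position: [0.5238, 0.1897, 0.0639]
tool_rot: [[0.48, 0.274, 0.834], [0.138, -0.962, 0.237], [0.867, 0.001, -0.499]]
ft_force: [-6.2, -2.3, 7.2]
grip_width: 0.062
gripper_force: 42.9
t 11.625 q [  2.7  38.7 126.  163.8  45.2 -85.2] p [0.5238 0.1897 0.0639] F [-6.2 -2.3  7.2] g 0.062 42.9
[[ 0.4796  0.2743  0.8335]
 [ 0.1381 -0.9616  0.2371]
 [ 0.8666  0.0014 -0.499 ]]
```

```bash
cat > pour.py <<'E'
from plan import *
R0=np.array([[.4796,.2743,.8335],[.1381,-.9616,.2371],[.8666,.0014,-.499]])
a=np.radians
dirp=np.array([np.cos(a(20))*np.cos(.273),np.cos(a(20))*np.sin(.273),np.sin(a(20))])
v=R0.T@dirp; m=R0.T@(np.array([.5884,.2068,.0851])-np.array([.5238,.1897,.0639]))
if __name__=='__main__':
    print('v',v,'m',m)
    tray=np.array([.555,-.029]);W=[]
    for ph in range(0,181,10):
        e=-15-25*ph/180;R=fwd(-5,e,-ph);f=min(1,max(0,(ph-90)/70))
        mo=tray+(1-f)*np.array([-.015,.02]);o=R@m
        W.append((np.array([mo[0]-o[0],mo[1]-o[1],.124 if ph>0 else .15]),R))
        print(ph,'e',round(e),'tcp',W[-1][0],'mouthz',(W[-1][0]+o)[2].round(3),'elev',np.degrees(np.arcsin((R@v)[2])).round(1))
    import sys
    Q1=fwd(8,-15)
    s=env.observe()
    P0=np.array(s['position'])
    steps([(P0+[-.02,0,.07],fwd(15.6,-25)),(P0+[-.02,-.03,.14],Q1),(W[0][0]+[0,0,.08],W[0][1]),W[0]])
    for k in range(0,18,5):
        P,R=W[k]
        print('call');
        for P2,R2 in W[k+1:k+6]:print([*map(float,(R.T@(P2-P)).round(3)),*map(float,Ro.from_matrix(R.T@R2).as_rotvec().round(2))])
E
python3 pour.py
```

```text
v [0.7654 0.0051 0.6436] m [0.0517 0.0013 0.0473]
0 e -15 tcp [ 0.4812 -0.0025  0.15  ] mouthz 0.188 elev 34.9
10 e -16 tcp [0.4814 0.0064 0.124 ] mouthz 0.159 elev 32.7
20 e -18 tcp [0.4821 0.0151 0.124 ] mouthz 0.155 elev 29.1
30 e -19 tcp [0.4834 0.023  0.124 ] mouthz 0.15 elev 24.4
40 e -21 tcp [0.4853 0.0302 0.124 ] mouthz 0.144 elev 18.7
50 e -22 tcp [0.4878 0.0362 0.124 ] mouthz 0.136 elev 12.3
60 e -23 tcp [0.4909 0.0409 0.124 ] mouthz 0.128 elev 5.3
70 e -25 tcp [0.4946 0.0442 0.124 ] mouthz 0.119 elev -2.0
80 e -26 tcp [0.4988 0.046  0.124 ] mouthz 0.11 elev -9.7
90 e -28 tcp [0.5033 0.0461 0.124 ] mouthz 0.101 elev -17.6
100 e -29 tcp [0.5102 0.0418 0.124 ] mouthz 0.092 elev -25.6
110 e -30 tcp [0.5173 0.036  0.124 ] mouthz 0.084 elev -33.7
120 e -32 tcp [0.5243 0.0287 0.124 ] mouthz 0.076 elev -41.9
130 e -33 tcp [0.531 0.02  0.124] mouthz 0.069 elev -50.1
140 e -34 tcp [0.5374 0.0102 0.124 ] mouthz 0.064 elev -58.2
150 e -36 tcp [ 0.5433 -0.0005  0.124 ] mouthz 0.059 elev -66.4
160 e -37 tcp [ 0.5485 -0.0119  0.124 ] mouthz 0.056 elev -74.5
170 e -39 tcp [ 0.5506 -0.0209
[... 661 characters left out ...]
]
[-0.005, -0.007, 0.006, -0.04, -0.02, 0.35]
[-0.006, -0.01, 0.009, -0.07, -0.03, 0.52]
[-0.005, -0.011, 0.014, -0.09, -0.03, 0.7]
[-0.001, -0.011, 0.02, -0.12, -0.03, 0.87]
call
[0.005, -0.004, 0.007, -0.02, 0.01, 0.17]
[0.01, -0.009, 0.013, -0.05, 0.02, 0.35]
[0.018, -0.014, 0.02, -0.07, 0.03, 0.52]
[0.026, -0.019, 0.026, -0.09, 0.05, 0.7]
[0.036, -0.024, 0.032, -0.1, 0.07, 0.87]
call
[0.002, -0.011, 0.005, -0.01, 0.02, 0.17]
[0.005, -0.02, 0.007, -0.02, 0.05, 0.35]
[0.009, -0.028, 0.009, -0.02, 0.07, 0.52]pour.py:13: RuntimeWarning: invalid value encountered in arcsin
  print(ph,'e',round(e),'tcp',W[-1][0],'mouthz',(W[-1][0]+o)[2].round(3),'elev',np.degrees(np.arcsin((R@v)[2])).round(1))
```

```bash
sed -i 's/e=-15-25\*ph\/180/e=-28-12*ph\/180/; s/Q1=fwd(8,-15)/Q1=fwd(8,-27)/; s/fwd(15.6,-25)/fwd(15.6,-28)/; s/\[-.02,0,.07\]/[-.01,0,.07]/; s/\[-.02,-.03,.14\]/[-.01,-.03,.13]/' pour.py; python3 pour.py 2>/dev/null
```

```text
v [0.7654 0.0051 0.6436] m [0.0517 0.0013 0.0473]
0 e -28 tcp [ 0.4743 -0.0019  0.15  ] mouthz 0.173 elev 21.9
10 e -29 tcp [0.4753 0.007  0.124 ] mouthz 0.146 elev 20.6
20 e -29 tcp [0.4771 0.0155 0.124 ] mouthz 0.143 elev 18.1
30 e -30 tcp [0.4795 0.0234 0.124 ] mouthz 0.139 elev 14.5
40 e -31 tcp [0.4827 0.0304 0.124 ] mouthz 0.133 elev 10.0
50 e -31 tcp [0.4866 0.0363 0.124 ] mouthz 0.127 elev 4.7
60 e -32 tcp [0.4909 0.0409 0.124 ] mouthz 0.12 elev -1.2
70 e -33 tcp [0.4957 0.0441 0.124 ] mouthz 0.112 elev -7.5
80 e -33 tcp [0.5009 0.0458 0.124 ] mouthz 0.104 elev -14.3
90 e -34 tcp [0.5062 0.0459 0.124 ] mouthz 0.096 elev -21.4
100 e -35 tcp [0.5136 0.0415 0.124 ] mouthz 0.089 elev -28.7
110 e -35 tcp [0.5209 0.0357 0.124 ] mouthz 0.081 elev -36.1
120 e -36 tcp [0.5279 0.0283 0.124 ] mouthz 0.074 elev -43.7
130 e -37 tcp [0.5345 0.0197 0.124 ] mouthz 0.068 elev -51.5
140 e -37 tcp [0.5405 0.01   0.124 ] mouthz 0.063 elev -59.2
150 e -38 tcp [ 0.5457 -0.0007  0.124 ] mouthz 0.059 elev -67.0
160 e -39 tcp [ 0.5502 -0.0121  0.124 ] mouthz 0.056 elev -74.8
170 e -39 tcp [ 0.5515 -0
[... 483 characters left out ...]
, 0.35]
[-0.022, -0.026, 0.015, -0.01, -0.03, 0.52]
[-0.02, -0.033, 0.017, -0.02, -0.04, 0.7]
[-0.019, -0.039, 0.02, -0.03, -0.05, 0.87]
call
[-0.002, -0.005, 0.003, -0.01, -0.01, 0.17]
[-0.004, -0.009, 0.007, -0.02, -0.01, 0.35]
[-0.004, -0.012, 0.011, -0.03, -0.01, 0.52]
[-0.002, -0.015, 0.016, -0.04, -0.02, 0.7]
[0.003, -0.015, 0.023, -0.06, -0.02, 0.87]
call
[0.004, -0.005, 0.006, -0.01, 0.0, 0.17]
[0.01, -0.011, 0.013, -0.02, 0.01, 0.35]
[0.017, -0.016, 0.019, -0.03, 0.01, 0.52]
[0.026, -0.022, 0.024, -0.04, 0.02, 0.7]
[0.035, -0.027, 0.029, -0.05, 0.03, 0.87]
call
[0.003, -0.011, 0.004, -0.0, 0.01, 0.17]
[0.006, -0.019, 0.006, -0.01, 0.02, 0.35]
[0.01, -0.028, 0.007, -0.01, 0.03, 0.52]
```

Go to the start of the pour (z 0.15), gently.

```bash
python3 -m pendant '[[0.5,0.014,-0.001,-0.011,0,0.01,0],[0.5,0.028,-0.002,-0.022,0,0.015,0],[0.5,0.042,-0.003,-0.032,0,0.02,0],[0.5,0.056,-0.003,-0.043,0,0.03,0],[0.5,0.056,-0.003,-0.043,0,0.03,0]]' && python3 -m pendant '[[0.5,0.016,0.01,-0.012,-0.04,0.01,0.02],[0.5,0.033,0.02,-0.024,-0.08,0.015,0.05],[0.5,0.049,0.029,-0.036,-0.12,0.02,0.07]]' && python3 -m pendant '[[0.5,0.001,0.031,-0.014,-0.04,0,0.02],[0.5,0.002,0.062,-0.028,-0.08,-0.01,0.04],[0.5,0.003,0.093,-0.043,-0.12,-0.01,0.06],[0.5,0.004,0.124,-0.057,-0.16,-0.02,0.08],[0.5,0.005,0.155,-0.071,-0.2,-0.02,0.1]]'
python3 - <<'E'
from plan import *
from pour import m
st();s=env.observe();print('mouth',s['position']+s['tool_rot']@m)
steps([((.4743,-.0019,.15),fwd(-5,-28))])
E
```

```text
time_s: 12.25
position: [0.5143, 0.1902, 0.134]
tool_rot: [[0.454, 0.275, 0.848], [0.131, -0.962, 0.241], [0.881, 0.002, -0.472]]
ft_force: [-0.4, 0.1, -1.0]
grip_width: 0.062
gripper_force: 44.1
time_s: 12.62
position: [0.5142, 0.1597, 0.1928]
tool_rot: [[0.454, 0.137, 0.88], [0.058, -0.991, 0.124], [0.889, -0.005, -0.458]]
ft_force: [-0.4, -0.3, -1.0]
grip_width: 0.0616
gripper_force: 44.1
time_s: 13.25
position: [0.4751, -0.0028, 0.2288]
tool_rot: [[0.474, -0.085, 0.876], [-0.041, -0.996, -0.075], [0.88, -0.001, -0.476]]
ft_force: [0.1, 0.9, -2.1]
grip_width: 0.0618
gripper_force: 44.1
t 13.25 q [-23.1   6.6 128.3 132.6  21.9 -53.6] p [ 0.4751 -0.0028  0.2288] F [ 0.1  0.9 -2.1] g 0.0618 44.1
[[ 0.4739 -0.0853  0.8764]
 [-0.0411 -0.9964 -0.0748]
 [ 0.8796 -0.0006 -0.4757]]
mouth [ 0.541  -0.0098  0.2517]
-- d=0.079 a=0 calls=1
[-0.07, -0.001, 0.037] [-0.0, 0.01, 0.0] rows>=1.3
```

```bash
python3 -m pendant '[[0.5,-0.035,-0.001,0.018,0,0,0],[0.5,-0.07,-0.001,0.037,0,0,0],[0.5,-0.07,-0.001,0.037,0,0,0]]' && python3 -m pendant '[[0.5,-0.023,-0.009,0.012,0,-0.01,0.17],[0.5,-0.022,-0.018,0.013,0,-0.02,0.35],[0.5,-0.022,-0.026,0.015,-0.01,-0.03,0.52]]'
python3 - <<'E'
from plan import *
from pour import m
st();s=env.observe();print('mouth',s['position']+s['tool_rot']@m)
print('expected tcp .4795 .0234 .124');print(fwd(-5,-30,-30))
E
```

```text
time_s: 13.62
position: [0.4746, -0.0009, 0.1462]
tool_rot: [[0.481, -0.085, 0.873], [-0.044, -0.996, -0.072], [0.876, -0.004, -0.483]]
ft_force: [0.8, 0.8, -1.8]
grip_width: 0.0617
gripper_force: 44.7
time_s: 14.0
position: [0.4806, 0.0255, 0.1254]
tool_rot: [[0.388, -0.323, 0.863], [-0.537, -0.84, -0.073], [0.749, -0.435, -0.5]]
ft_force: [-0.1, -0.6, -1.3]
grip_width: 0.0621
gripper_force: 44.8
t 14.0 q [-16.2  26.4 135.5 165.3  42.4 -54.6] p [0.4806 0.0255 0.1254] F [-0.1 -0.6 -1.3] g 0.0621 44.8
[[ 0.3881 -0.3232  0.8631]
 [-0.5371 -0.8403 -0.0731]
 [ 0.7489 -0.4352 -0.4998]]
mouth [ 0.5411 -0.0069  0.1399]
expected tcp .4795 .0234 .124
[[ 0.3878 -0.3245  0.8627]
 [-0.5358 -0.8409 -0.0755]
 [ 0.75   -0.433  -0.5   ]]
```

```bash
python3 pour.py 2>/dev/null >/dev/null; python3 - <<'E'
src=open('pour.py').read().replace('range(0,18,5)','(3,8,13)').replace("'__main__'","'x'")
exec(src.replace('    steps(','    0 and steps('),{'__name__':'x'})
E
```

```text
v [0.7654 0.0051 0.6436] m [0.0517 0.0013 0.0473]
0 e -28 tcp [ 0.4743 -0.0019  0.15  ] mouthz 0.173 elev 21.9
10 e -29 tcp [0.4753 0.007  0.124 ] mouthz 0.146 elev 20.6
20 e -29 tcp [0.4771 0.0155 0.124 ] mouthz 0.143 elev 18.1
30 e -30 tcp [0.4795 0.0234 0.124 ] mouthz 0.139 elev 14.5
40 e -31 tcp [0.4827 0.0304 0.124 ] mouthz 0.133 elev 10.0
50 e -31 tcp [0.4866 0.0363 0.124 ] mouthz 0.127 elev 4.7
60 e -32 tcp [0.4909 0.0409 0.124 ] mouthz 0.12 elev -1.2
70 e -33 tcp [0.4957 0.0441 0.124 ] mouthz 0.112 elev -7.5
80 e -33 tcp [0.5009 0.0458 0.124 ] mouthz 0.104 elev -14.3
90 e -34 tcp [0.5062 0.0459 0.124 ] mouthz 0.096 elev -21.4
100 e -35 tcp [0.5136 0.0415 0.124 ] mouthz 0.089 elev -28.7
110 e -35 tcp [0.5209 0.0357 0.124 ] mouthz 0.081 elev -36.1
120 e -36 tcp [0.5279 0.0283 0.124 ] mouthz 0.074 elev -43.7
130 e -37 tcp [0.5345 0.0197 0.124 ] mouthz 0.068 elev -51.5
140 e -37 tcp [0.5405 0.01   0.124 ] mouthz 0.063 elev -59.2
150 e -38 tcp [ 0.5457 -0.0007  0.124 ] mouthz 0.059 elev -67.0
160 e -39 tcp [ 0.5502 -0.0121  0.124 ] mouthz 0.056 elev -74.8
170 e -39 tcp [ 0.5515 -0.021   0.124 ] mouthz 0.054 elev -82.6
180 e -40 tcp [ 0.5519 -0.03    0.124 ] mouthz 0.054 elev nan
call
[-0.003, -0.007, 0.002, -0.01, -0.01, 0.17]
[-0.004, -0.013, 0.005, -0.02, -0.02, 0.35]
[-0.005, -0.018, 0.008, -0.02, -0.02, 0.52]
[-0.005, -0.023, 0.012, -0.04, -0.03, 0.7]
[-0.004, -0.026, 0.017, -0.05, -0.03, 0.87]
call
[-0.0, -0.003, 0.004, -0.01, -0.0, 0.17]
[0.004, -0.007, 0.011, -0.02, 0.0, 0.35]
[0.01, -0.01, 0.017, -0.04, 0.0, 0.52]
[0.017, -0.013, 0.024, -0.05, 0.01, 0.7]
[0.026, -0.015, 0.03, -0.06, 0.02, 0.87]
call
[0.004, -0.009, 0.005, -0.01, 0.01, 0.17]
[0.01, -0.018, 0.01, -0.02, 0.02, 0.35]
[0.016, -0.028, 0.015, -0.02, 0.03, 0.52]
[0.022, -0.034, 0.016, -0.02, 0.04, 0.7]
[0.029, -0.041, 0.017, -0.03, 0.05, 0.87]<string>:13: RuntimeWarning: invalid value encountered in arcsin
```

```bash
python3 -m pendant '[[0.5,-0.003,-0.007,0.002,-0.01,-0.01,0.17],[0.5,-0.004,-0.013,0.005,-0.02,-0.02,0.35],[0.5,-0.005,-0.018,0.008,-0.02,-0.02,0.52],[0.5,-0.005,-0.023,0.012,-0.04,-0.03,0.7],[0.5,-0.004,-0.026,0.017,-0.05,-0.03,0.87]]' && python3 -m pendant '[[0.5,0,-0.003,0.004,-0.01,0,0.17],[0.5,0.004,-0.007,0.011,-0.02,0,0.35],[0.5,0.01,-0.01,0.017,-0.04,0,0.52],[0.5,0.017,-0.013,0.024,-0.05,0.01,0.7],[0.5,0.026,-0.015,0.03,-0.06,0.02,0.87]]' && python3 -m pendant '[[0.5,0.004,-0.009,0.005,-0.01,0.01,0.17],[0.5,0.01,-0.018,0.01,-0.02,0.02,0.35],[0.5,0.016,-0.028,0.015,-0.02,0.03,0.52],[0.5,0.022,-0.034,0.016,-0.02,0.04,0.7],[0.5,0.029,-0.041,0.017,-0.03,0.05,0.87]]' && python3 -m pendant '[[0.5,0,0,0,0,0,0],[0.5,0,0,0,0,0,0],[0.5,0,0,0,0,0,0]]'
python3 - <<'E'
from plan import *
from pour import m,v
st();s=env.observe();R=s['tool_rot'];print('mouth',s['position']+R@m,'potz',R@v)
snap('scene','s3.png')
I=cv2.imread('pics/s3.png');cv2.imwrite('pics/s3c.png',cv2.resize(I[130:300,170:470],None,fx=2.6,fy=2.6))
E
```

```text
time_s: 14.62
position: [0.5022, 0.0483, 0.1261]
tool_rot: [[0.008, -0.551, 0.834], [-0.989, -0.127, -0.075], [0.147, -0.825, -0.546]]
ft_force: [-0.2, -0.7, -0.9]
grip_width: 0.062
gripper_force: 44.8
time_s: 15.25
position: [0.5358, 0.0217, 0.1261]
tool_rot: [[-0.452, -0.397, 0.799], [-0.732, 0.677, -0.077], [-0.51, -0.62, -0.596]]
ft_force: [0.1, -0.1, -0.2]
grip_width: 0.0617
gripper_force: 44.9
time_s: 15.88
position: [0.5524, -0.0284, 0.1268]
tool_rot: [[-0.639, 0.079, 0.765], [0.038, 0.997, -0.072], [-0.768, -0.017, -0.64]]
ft_force: [0.4, -0.1, -1.0]
grip_width: 0.0617
gripper_force: 44.8
time_s: 16.25
position: [0.5522, -0.0276, 0.1244]
tool_rot: [[-0.642, 0.073, 0.764], [0.031, 0.997, -0.07], [-0.766, -0.021, -0.642]]
ft_force: [0.5, -0.6, -1.0]
grip_width: 0.0618
gripper_force: 44.9
t 16.25 q [-20.3  24.1 118.7 135.3  16.4 122.2] p [ 0.5522 -0.0276  0.1244] F [ 0.5 -0.6 -1. ] g 0.0618 44.9
[[-0.6415  0.0733  0.7636]
 [ 0.031   0.9971 -0.0697]
 [-0.7665 -0.0211 -0.642 ]]
mouth [ 0.5552 -0.028   0.0544] potz [ 0.0008 -0.0161 -0.9999]
```

View pics/s3c.png

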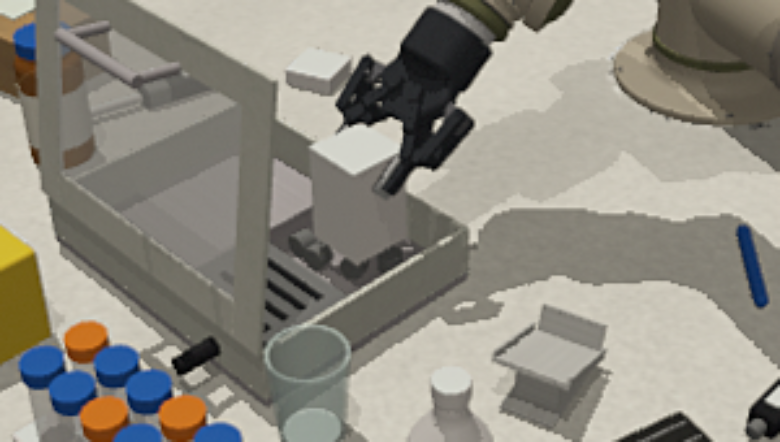

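```bash
python3 -m pendant '[[0.5,-0.019,-0.001,-0.016,0,0,0],[0.5,-0.038,-0.001,-0.032,0,0,0],[0.5,-0.058,-0.002,-0.048,0,0,0],[0.5,-0.077,-0.002,-0.064,0,0,0],[0.5,-0.077,-0.002,-0.064,0,0,0]]' && python3 -m pendant '[[0.5,0,0,0,0,0,0],[0.5,0,0,0,0,0,0],[0.5,0,0,0,0,0,0]]' | head -2
python3 - <<'E'
from plan import *
from pour import m,v
st();s=env.observe();R=s['tool_rot'];print('mouth',s['position']+R@m,'potz',R@v)
d=snap('top','t3.png');cv2.imwrite('pics/t3c.png',cv2.resize(d['image'][95:235,150:430],None,fx=2.85,fy=2.85,interpolation=cv2.INTER_CUBIC))
d=snap('scene');cv2.imwrite('pics/s4c.png',cv2.resize(d['image'][150:280,220:400],None,fx=4,fy=4,interpolation=cv2.INTER_CUBIC))
for c in ('scene','top'):
  for r in env.tip_of(c,'cap1'): print(c,r)
E
```

```text
time_s: 16.92
position: [0.5459, -0.0268, 0.1991]
tool_rot: [[-0.615, 0.079, 0.785], [0.032, 0.997, -0.076], [-0.788, -0.022, -0.615]]
ft_force: [-1.0, -0.3, -1.6]
grip_width: 0.0616
gripper_force: 44.9
time_s: 17.3
position: [0.5463, -0.0271, 0.1986]
t 17.3 q [-20.6  14.5 115.3  93.5  11.8 165.2] p [ 0.5463 -0.0271  0.1986] F [-0.3  0.7 -0.5] g 0.0613 44.9
[[-0.616   0.0773  0.784 ]
 [ 0.0281  0.9967 -0.0762]
 [-0.7873 -0.0249 -0.6161]]
mouth [ 0.5516 -0.0279  0.1287] potz [ 0.0335 -0.0225 -0.9992]
scene {'centre': [294.5, 227.7], 'conf': 0.6}
scene {'centre': [288.5, 220.3], 'conf': 0.57}
scene {'centre': [319.6, 228.7], 'conf': 0.5}
scene {'centre': [306.9, 233.1], 'conf': 0.4}
scene {'centre': [225.9, 234.3], 'conf': 0.17}
top {'centre': [338.3, 182.3], 'conf': 0.61}
```

View pics/s4c.png

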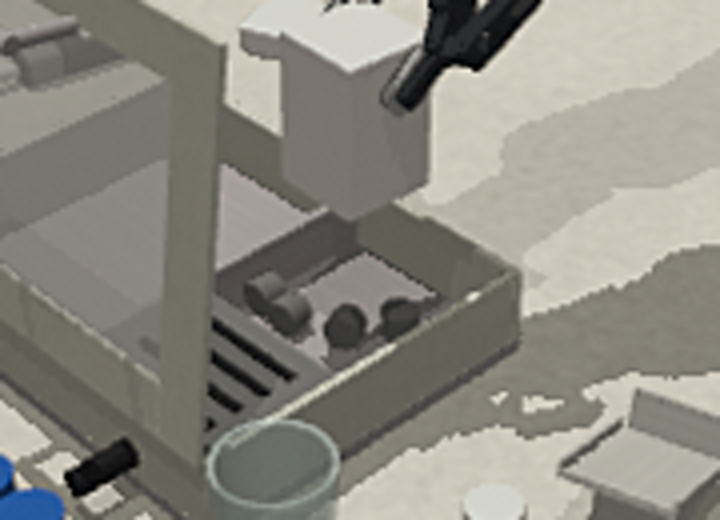

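```bash
cat > place.py <<'E'
from plan import *
from pour import m,v
def T(mx,my,mz,az,e=-40): 
    R=fwd(az,e,-180);return np.array([mx,my,mz])-R@m,R
mat=(.583,.345)
E
python3 - <<'E'
from place import *
steps([T(.552,-.028,.1,-5),T(.56,.06,.1,0),T(.57,.16,.1,6),T(.575,.25,.1,14),T(*mat,.08,22)],amax=30,dmax=.13)
E
```

```text
-- d=0.029 a=3 calls=1
[0.021, -0.001, 0.02] [-0.01, 0.03, 0.03] rows>=0.5
-- d=0.088 a=5 calls=1
[0.0, 0.088, 0.0] [-0.07, 0.0, -0.06] rows>=1.4
-- d=0.100 a=6 calls=1
[-0.006, 0.1, 0.009] [-0.08, 0.01, -0.07] rows>=1.6
-- d=0.090 a=8 calls=1
[-0.01, 0.088, 0.011] [-0.1, -0.0, -0.09] rows>=1.4
-- d=0.097 a=8 calls=1
[-0.005, 0.09, 0.037] [-0.11, -0.01, -0.09] rows>=1.6
```

```bash
python3 -m pendant '[[0.5,0.011,0,0.01,0,0.01,0.01],[0.5,0.021,-0.001,0.02,-0.01,0.03,0.03],[0.5,0.021,-0.001,0.02,-0.01,0.03,0.03]]' && python3 -m pendant '[[0.5,0,0.044,0,-0.03,0,-0.03],[0.5,0,0.088,0,-0.07,0,-0.06],[0.5,0,0.088,0,-0.07,0,-0.06]]' && python3 -m pendant '[[0.5,-0.003,0.05,0.004,-0.04,0,-0.04],[0.5,-0.006,0.1,0.009,-0.08,0.01,-0.07],[0.5,-0.006,0.1,0.009,-0.08,0.01,-0.07]]'
python3 - <<'E'
from place import *
st();s=env.observe();R=s['tool_rot'];print('mouth',s['position']+R@m,'potz',R@v)
steps([T(.575,.25,.1,14),T(*mat,.08,22),T(*mat,.02,22)])
E
```

```text
time_s: 17.88
position: [0.549, -0.0293, 0.1693]
tool_rot: [[-0.638, 0.088, 0.765], [0.06, 0.996, -0.065], [-0.768, 0.005, -0.64]]
ft_force: [-0.2, 0.1, -0.7]
grip_width: 0.0621
gripper_force: 44.8
time_s: 18.25
position: [0.5543, 0.0558, 0.1667]
tool_rot: [[-0.633, -0.014, 0.774], [-0.002, 1.0, 0.016], [-0.774, 0.008, -0.633]]
ft_force: [-0.2, -0.3, -1.6]
grip_width: 0.0618
gripper_force: 44.9
time_s: 18.62
position: [0.5576, 0.147, 0.1505]
tool_rot: [[-0.618, -0.13, 0.775], [-0.07, 0.991, 0.111], [-0.783, 0.014, -0.622]]
ft_force: [1.0, -0.6, -1.0]
grip_width: 0.0617
gripper_force: 44.9
t 18.625 q [  0.4  22.6 114.1 142.8  10.  123. ] p [0.5576 0.147  0.1505] F [ 1.  -0.6 -1. ] g 0.0617 44.9
[[-0.618  -0.13    0.7754]
 [-0.0696  0.9914  0.1107]
 [-0.7831  0.0145 -0.6217]]
mouth [0.5622 0.1499 0.0806] potz [ 0.0254  0.023  -0.9995]
-- d=0.104 a=7 calls=1
[-0.031, 0.099, 0.011] [-0.08, 0.03, -0.08] rows>=1.7
-- d=0.097 a=8 calls=1
[-0.005, 0.089, 0.036] [-0.11, -0.0, -0.09] rows>=1.5
-- d=0.060 a=0 calls=1
[0.046, 0.0, 0.039] [0.0, -0.0, -0.0] rows>=1.0
```

```bash
python3 - <<'E'
from place import *
s=env.observe();p=s['position']
R1=fwd(22,-28,-180)
steps([((.545,.135,.185),R1),((.545,.25,.185),fwd(30,-28,-180)),T(*mat,.09,34,-32),T(*mat,.03,34)])
E
```

```text
-- d=0.039 a=18 calls=1
[-0.018, -0.01, -0.033] [-0.2, -0.18, -0.15] rows>=1.6
-- d=0.115 a=8 calls=1
[-0.02, 0.107, 0.038] [-0.13, 0.0, -0.07] rows>=1.8
-- d=0.095 a=6 calls=1
[-0.009, 0.061, 0.072] [-0.06, 0.07, -0.03] rows>=1.5
-- d=0.060 a=8 calls=1
[0.044, -0.0, 0.04] [0.0, 0.14, -0.0] rows>=1.0
```

```bash
python3 -m pendant '[[0.5,-0.018,-0.01,-0.033,-0.1,-0.09,-0.07],[0.5,-0.018,-0.01,-0.033,-0.2,-0.18,-0.15],[0.5,-0.018,-0.01,-0.033,-0.2,-0.18,-0.15],[0.5,-0.018,-0.01,-0.033,-0.2,-0.18,-0.15]]' 
python3 - <<'E'
from place import *
st();s=env.observe();R=s['tool_rot'];print('mouth',s['position']+R@m,'potz',R@v)
steps([((.545,.25,.185),fwd(30,-28,-180)),T(*mat,.09,34,-32),T(*mat,.03,34)])
E
```

```text
time_s: 19.12
position: [0.545, 0.1322, 0.1852]
tool_rot: [[-0.438, -0.365, 0.822], [-0.173, 0.931, 0.321], [-0.882, -0.002, -0.471]]
ft_force: [0.3, -0.6, -1.5]
grip_width: 0.0618
gripper_force: 45.0
t 19.125 q [-10.5  20.3 119.9 120.6  32.7 128.5] p [0.545  0.1322 0.1852] F [ 0.3 -0.6 -1.5] g 0.0618 45.0
[[-0.4377 -0.3646  0.8219]
 [-0.1733  0.9312  0.3208]
 [-0.8823 -0.0021 -0.4707]]
mouth [0.5608 0.1396 0.1173] potz [ 0.1922  0.0785 -0.9783]
-- d=0.118 a=9 calls=1
[-0.02, 0.11, 0.038] [-0.13, -0.0, -0.07] rows>=1.9
-- d=0.095 a=6 calls=1
[-0.009, 0.061, 0.072] [-0.06, 0.07, -0.03] rows>=1.5
-- d=0.059 a=8 calls=1
[0.045, 0.0, 0.039] [-0.0, 0.14, -0.0] rows>=1.0
```

```bash
python3 -m pendant '[[0.5,-0.01,0.055,0.019,-0.06,0,-0.03],[0.5,-0.02,0.11,0.038,-0.13,0,-0.07],[0.5,-0.02,0.11,0.038,-0.13,0,-0.07]]' && python3 -m pendant '[[0.5,-0.004,0.03,0.036,-0.03,0.03,-0.01],[0.5,-0.009,0.061,0.072,-0.06,0.07,-0.03],[0.5,-0.009,0.061,0.072,-0.06,0.07,-0.03]]'
python3 - <<'E'
from place import *
st();s=env.observe();R=s['tool_rot'];print('mouth',s['position']+R@m,'potz',R@v)
steps([T(*mat,.03,34),T(*mat,.006,34)])
d=snap('top')
for c in('pot','mat'):
  for r in env.find_in('top',c)[:1]: print(c,r,atz(d,r['bbox'][:2],.003))
E
```

```text
time_s: 19.5
position: [0.5433, 0.255, 0.1851]
tool_rot: [[-0.404, -0.505, 0.763], [-0.24, 0.863, 0.445], [-0.883, -0.003, -0.47]]
ft_force: [-0.9, 0.0, -0.6]
grip_width: 0.0615
gripper_force: 45.0
time_s: 19.88
position: [0.5726, 0.3401, 0.1587]
tool_rot: [[-0.44, -0.559, 0.703], [-0.296, 0.829, 0.474], [-0.848, 0.001, -0.53]]
ft_force: [-0.7, 0.1, -1.5]
grip_width: 0.0615
gripper_force: 45.0
t 19.875 q [ 14.5  28.9 103.9 118.6  18.8 139.5] p [0.5726 0.3401 0.1587] F [-0.7  0.1 -1.5] g 0.0615 45.0
[[-0.44   -0.5588  0.7029]
 [-0.2958  0.8293  0.4741]
 [-0.8479  0.0007 -0.5302]]
mouth [0.5823 0.3483 0.0898] potz [ 0.1128  0.083  -0.9902]
-- d=0.059 a=8 calls=1
[0.045, -0.003, 0.038] [0.0, 0.14, -0.0] rows>=0.9
-- d=0.024 a=0 calls=1
[0.019, -0.0, 0.016] [0.0, -0.0, -0.0] rows>=0.4
pot {'bbox': [160.2, 175.2, 49.5, 36.5], 'conf': 0.81} [0.6174 0.4013 0.003 ]
mat {'bbox': [189.4, 185.4, 46.2, 52.3], 'conf': 0.61} [0.5865 0.3199 0.003 ]
```

```bash
python3 -m pendant '[[0.5,0.022,-0.001,0.019,0,0,0],[0.5,0.045,-0.003,0.038,0,0.07,0],[0.5,0.045,-0.003,0.038,0,0.14,0],[0.5,0.045,-0.003,0.038,0,0.14,0]]'
python3 - <<'E'
from place import *
st();s=env.observe();R=s['tool_rot'];print('mouth',s['position']+R@m,'potz',R@v)
steps([T(*mat,.008,34),T(*mat,.003,34)])
d=snap('top');cv2.imwrite('pics/a.png',cv2.resize(d['image'][130:250,110:260],None,fx=4,fy=4))
S=snap('scene');cv2.imwrite('pics/b.png',np.hstack([cv2.resize(d['image'][140:240,130:230],None,fx=4,fy=4),cv2.resize(S['image'][260:360,370:470],None,fx=4,fy=4)]))
E
```

```text
time_s: 20.52
position: [0.581, 0.339, 0.101]
tool_rot: [[-0.535, -0.556, 0.636], [-0.357, 0.831, 0.426], [-0.765, 0.001, -0.644]]
ft_force: [0.6, 0.2, -0.2]
grip_width: 0.0619
gripper_force: 45.1
t 20.525 q [ 15.   33.8 101.1 102.7  14.6 154.6] p [0.581 0.339 0.101] F [ 0.6  0.2 -0.2] g 0.0619 45.1
[[-0.5354 -0.5558  0.636 ]
 [-0.3573  0.8313  0.4257]
 [-0.7653  0.0007 -0.6436]]
mouth [0.5827 0.3417 0.0309] potz [-0.0032  0.0048 -1.    ]
-- d=0.023 a=0 calls=1
[0.016, 0.003, 0.016] [-0.0, -0.0, -0.0] rows>=0.4
-- d=0.005 a=0 calls=1
[0.004, -0.0, 0.003] [-0.0, -0.0, -0.0] rows>=0.1
```

View pics/b.png

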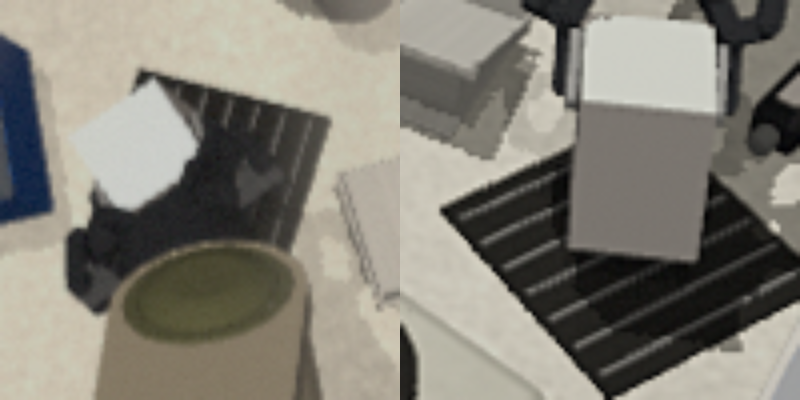

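```bash
python3 -m pendant '[[0.5,0.008,0.001,0.008,0,0,0],[0.5,0.016,0.002,0.016,0,0,0],[0.5,0.018,0.002,0.018,0,0,0],[0.5,0.018,0.002,0.018,0,0,0]]'
python3 - <<'E'
from place import *
st();s=env.observe();R=s['tool_rot'];print('mouth',s['position']+R@m,'potz',R@v)
E
```

```text
time_s: 21.12
position: [0.5818, 0.3434, 0.0775]
tool_rot: [[-0.531, -0.558, 0.638], [-0.356, 0.83, 0.43], [-0.769, 0.001, -0.639]]
ft_force: [-4.0, 1.3, 9.4]
grip_width: 0.0614
gripper_force: 45.5
t 21.125 q [ 15.4  36.6 101.7 115.6  15.8 141.5] p [0.5818 0.3434 0.0775] F [-4.   1.3  9.4] g 0.0614 45.5
[[-0.5311 -0.5581  0.6375]
 [-0.356   0.8298  0.4299]
 [-0.7689  0.0014 -0.6393]]
mouth [0.5838 0.3464 0.0075] potz [ 0.001   0.0085 -1.    ]
```

```bash
python3 -m pendant '[[1,0,0,0,0,0,0],[1,0,0,0,0,0,0],[1,0,0,0,0,0,0],[1,0,0,-0.03,0,0,0],[1,0,0,-0.07,0,0,0]]' && python3 -m pendant '[[1,0,0,-0.06,0,0,0],[1,0,0,-0.06,0,0,0],[1,0,0,-0.06,0,0,0]]' | head -2
python3 - <<'E'
from place import *
st()
d=snap('top');S=snap('scene')
for t in('pot','mat'):
  for n,D in(('top',d),('scene',S)):
    r=env.find_in(n,t)[:1];print(t,n,[(np.round(x['bbox'],1),round(x['conf'],2)) for x in r])
print('exp origin top',proj(d,(.583,.346,.103)),'scene',proj(S,(.583,.346,.103)),'mouth',proj(d,(.583,.346,.003)),proj(S,(.583,.346,.003)))
for t in ('pot',):
  for c in('top','scene'): print(c,[(x['centre'],x['conf']) for x in env.tip_of(c,t)[:2]])
cv2.imwrite('pics/c.png',np.hstack([cv2.resize(d['image'][130:280,130:230],None,fx=4,fy=4),cv2.resize(S['image'][240:390,370:470],None,fx=4,fy=4)]))
E
```

```text
time_s: 21.75
position: [0.5364, 0.3129, 0.1201]
tool_rot: [[-0.535, -0.558, 0.634], [-0.358, 0.83, 0.428], [-0.765, 0.002, -0.644]]
ft_force: [-0.2, -0.6, 0.0]
grip_width: 0.0849
gripper_force: 0.0
time_s: 22.12
position: [0.4993, 0.2876, 0.1589]
t 22.125 q [ 10.7  21.1 112.8  94.9  17.7 159.4] p [0.4993 0.2876 0.1589] F [-0.5  0.5 -0.1] g 0.0854 0.0
[[-0.5338 -0.5575  0.6358]
 [-0.3576  0.8301  0.4278]
 [-0.7663  0.001  -0.6425]]
pot top [(array([173.1, 183.1,  46.3,  38.9]), 0.65)]
pot scene [(array([428.2, 302.5,  42.8,  60.4]), 0.56)]
mat top [(array([180.7, 188.5,  61.8,  55.4]), 0.9)]
mat scene [(array([426.4, 328.8,  93.7,  61.4]), 0.72)]
exp origin top [165.4688 179.0312] scene [432.3039 285.4048] mouth [179.8535 186.9051] [426.8944 321.1442]
top [([165.4, 177.4], 0.89)]
scene [([431.1, 284.1], 0.92), ([308.0, 233.8], 0.32)]
```

View pics/c.png

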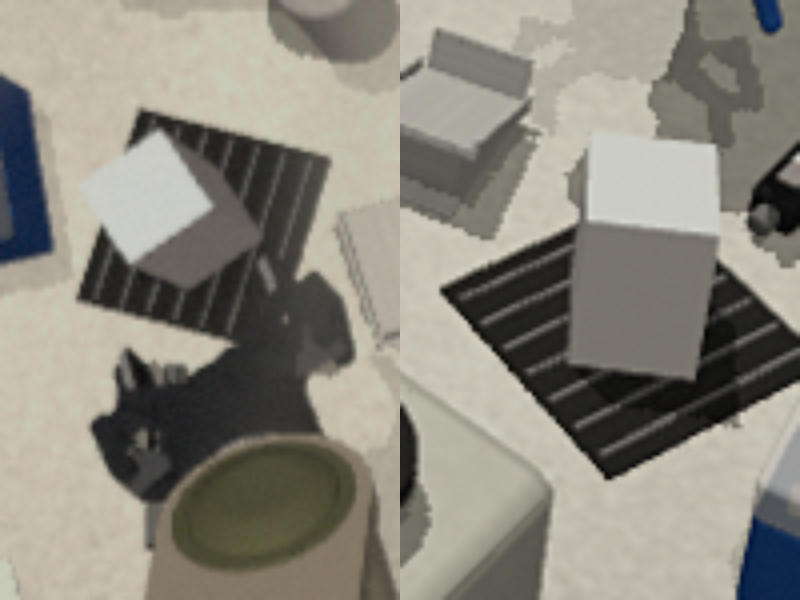

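```bash
python3 -m pendant '[[0.7,0,0,-0.06,0,0,0],[0.7,0,0,-0.06,0,0,-0.18],[0.7,0,0,-0.06,0,0,-0.36],[0.7,0,0,-0.06,0,0,-0.54],[0.7,0,0,-0.06,0,0,-0.72]]' >/dev/null && python3 -m pendant '[[0.7,0,0,0,0,0,-0.9],[0.7,0,0,0,0,0,-0.9],[0.7,0,0,0,0,0,-0.9],[0.7,0,0,0,0,0,-0.9],[0.7,0,0,0,0,0,-0.9]]' >/dev/null&& python3 -m pendant '[[0.7,0,0,0,0,0,-0.9],[0.7,0,0,0,0,0,-0.9],[0.7,0,0,0,0,0,-0.9],[0.7,0,0,0,0,0,-0.9],[0.7,0,0,0,0,0,-0.9]]' >/dev/null && python3 -m pendant '[[0.7,0,0,0,0,0,-0.6],[0.7,0,0,0,0,0,-0.6],[0.7,0,0,0,0,0,-0.6],[0.7,0,0,0,0,0,-0.6]]' 
python3 - <<'E'
from place import *
st()
steps([((.42,.345,.22),down(np.radians(-89.5)))])
E
```

```text
time_s: 24.9
position: [0.4607, 0.262, 0.1973]
tool_rot: [[0.546, 0.546, 0.635], [0.34, -0.837, 0.428], [0.766, -0.018, -0.643]]
ft_force: [0.1, -0.1, 0.2]
grip_width: 0.0599
gripper_force: 0.0
t 24.9 q [  7.5  12.9 116.4  79.3  20.3  -5.1] p [0.4607 0.262  0.1973] F [ 0.1 -0.1  0.2] g 0.0599 0.0
[[ 0.546   0.5465  0.635 ]
 [ 0.3403 -0.8373  0.4279]
 [ 0.7655 -0.0175 -0.6431]]
-- d=0.095 a=59 calls=2
[0.012, -0.046, -0.002] [-0.13, -0.42, 0.26] rows>=2.7
[-0.004, -0.046, -0.011] [-0.13, -0.42, 0.27] rows>=2.8
```

```bash
python3 -m pendant '[[0.7,0.012,-0.046,-0.002,-0.13,-0.42,0.26],[0.7,0.012,-0.046,-0.002,-0.13,-0.42,0.26],[0.7,0.012,-0.046,-0.002,-0.13,-0.42,0.26],[0.7,0.012,-0.046,-0.002,-0.13,-0.42,0.26]]' >/dev/null && python3 -m pendant '[[0.7,-0.004,-0.046,-0.011,-0.13,-0.42,0.27],[0.7,-0.004,-0.046,-0.011,-0.13,-0.42,0.27],[0.7,-0.004,-0.046,-0.011,-0.13,-0.42,0.27],[0.7,-0.004,-0.046,-0.011,-0.13,-0.42,0.27]]' >/dev/null
cat > pip.py <<'E'
from plan import *
def pip(cam='wrist',z=.024):
    d=snap(cam)
    if cam=='wrist': d['fish']=1
    for r in env.trace(cam,'pipette1')[:2]:
        pts=np.argwhere(r['mask'])[:,::-1]
        dark=np.array([q for q in pts if d['image'][q[1],q[0]].max()<256])
        W=np.array([atz(d,q,z)[:2] for q in dark[::3]]);c=W.mean(0)
        u,s,vt=np.linalg.svd(W-c,full_matrices=False);t=(W-c)@vt[0]
        print(cam,'conf',round(r['conf'],2),'c',c,'axis',vt[0],'az',np.degrees(np.arctan2(vt[0][1],vt[0][0])).round(1),'ext',t.min(),t.max(),'ends',c+vt[0]*t.min(),c+vt[0]*t.max(),'bbox',np.round(r['bbox']))
    print([(np.round(x['centre'],1),round(x['conf'],2),atz(d,x['centre'],.0)[:2]) for x in env.tip_of(cam,'pipette1')[:3]])
    return d
E
python3 - <<'E'
from pip import *
st()
d=pip();pip('top')
print(proj(d,(.4175,.352,.0)))
E
```

```text
t 25.9 q [ 25.5  16.9  88.7   3.7  62.4 103.1] p [0.4093 0.3411 0.216 ] F [-0.6  0.1 -0.8] g 0.0598 0.0
[[ 0.9659  0.2003  0.1641]
 [ 0.1779 -0.9738  0.1419]
 [ 0.1882 -0.1078 -0.9762]]
wrist conf 0.63 c [0.4116 0.3576] axis [-0.9999 -0.0113] az -179.4 ext -0.07822201820096855 0.11202944428669086 ends [0.4898 0.3585] [0.2996 0.3563] bbox [328. 214.  40. 164.]
[]
top conf 0.87 c [ 0.467  -0.4249] axis [-0.9715  0.2371] az 166.3 ext -0.10997995567605565 0.08171838128504672 ends [ 0.5739 -0.451 ] [ 0.3877 -0.4055] bbox [466. 216.  20.  71.]
top conf 0.69 c [0.4022 0.3515] axis [-1.     -0.0083] az -179.5 ext -0.08484122176283428 0.10445069958174591 ends [0.4871 0.3522] [0.2978 0.3507] bbox [172. 260.  14.  78.]
[(array([463. , 227.2]), 0.96, array([ 0.4525, -0.4221])), (array([173.5, 247.7]), 0.94, array([0.4174, 0.3593]))]
[333.5445 197.1872]
```

```bash
python3 - <<'E'
from plan import *
D=down(np.radians(-89.5))
steps([((.419,.355,.12),D)])
E
```

```text
-- d=0.097 a=17 calls=1
[-0.005, -0.002, 0.097] [-0.13, -0.18, 0.19] rows>=1.6
```

```bash
python3 -m pendant '[[0.7,-0.005,-0.002,0.097,-0.13,-0.18,0.19],[0.7,-0.005,-0.002,0.097,-0.13,-0.18,0.19],[0.7,-0.005,-0.002,0.097,-0.13,-0.18,0.19],[0.7,-0.005,-0.002,0.097,-0.13,-0.18,0.19]]' >/dev/null
python3 - <<'E'
from pip import *
st();d=pip()
print(proj(d,(.419,.355,.012)))
steps([((.419,.355,.021),down(np.radians(-89.5)))])
E
```

```text
t 26.7 q [ 28.   28.9  85.4  -0.2  65.5 117.7] p [0.4198 0.3552 0.1214] F [0.4 0.3 1.2] g 0.0597 0.0
[[ 1.      0.0067  0.0034]
 [ 0.0067 -1.     -0.0014]
 [ 0.0034  0.0014 -1.    ]]
wrist conf 0.92 c [0.4199 0.3581] axis [-0.9999 -0.0101] az -179.4 ext -0.07107757579813272 0.11959888282536972 ends [0.491  0.3589] [0.3003 0.3569] bbox [317. 216.  36. 212.]
[(array([318.4, 193.1]), 0.86, array([0.4225, 0.3574]))]
[321.2109 201.68  ]
-- d=0.101 a=0 calls=1
[-0.001, 0.0, 0.101] [0.0, -0.0, -0.0] rows>=1.6
```

```bash
python3 -m pendant '[[0.7,0.001,-0.002,0.05,0,0,0],[0.7,0.001,-0.002,0.09,0,0,0],[0.7,0.001,-0.002,0.1,0,0,0],[0.1,0.001,-0.002,0.1,0,0,0],[0.1,0.001,-0.002,0.1,0,0,0]]' 40 && python3 -m pendant '[[0.1,0,0,0,0,0,0],[0.1,0,0,0,0,0,0],[0.1,0,0,-0.03,0,0,0],[0.1,0,0,-0.08,0,0,0],[0.1,0,0,-0.13,0,0,0]]'
python3 - <<'E'
from plan import *
st()
bx=np.array([np.cos(b),np.sin(b)]);by=np.array([-np.sin(b),np.cos(b)])
bay=np.array([.6035,-.194])
tA=bay+.03*bx+.042*by;tB=bay-.03*bx-.042*by;print(tA,tB)
D=down(np.radians(-91.5))
steps([((.5,.12,.17),D),((*tA,.16),D),((*tA,.036),D)])
E
```

```text
time_s: 27.48
position: [0.4217, 0.3575, 0.0221]
tool_rot: [[1.0, 0.006, 0.004], [0.006, -1.0, -0.001], [0.004, 0.001, -1.0]]
ft_force: [1.3, 1.3, -1.1]
grip_width: 0.0268
gripper_force: 40.6
time_s: 28.1
position: [0.4205, 0.3573, 0.1525]
tool_rot: [[1.0, 0.006, 0.002], [0.006, -1.0, -0.003], [0.002, 0.003, -1.0]]
ft_force: [0.2, 1.0, -0.9]
grip_width: 0.027
gripper_force: 40.6
t 28.1 q [ 28.1  27.   82.8  -0.2  70.2 117.9] p [0.4205 0.3573 0.1525] F [ 0.2  1.  -0.9] g 0.027 40.6
[[ 1.      0.0057  0.0018]
 [ 0.0057 -1.     -0.0026]
 [ 0.0018  0.0026 -1.    ]]
[ 0.6346 -0.1528] [ 0.5724 -0.2352]
-- d=0.251 a=2 calls=1
[0.078, 0.238, -0.017] [0.0, -0.0, 0.03] rows>=4.0
-- d=0.304 a=0 calls=2
[0.071, 0.135, 0.006] [0.0, -0.0, 0.0] rows>=2.4
[0.07, 0.134, 0.005] [0.0, -0.0, 0.0] rows>=2.4
-- d=0.124 a=0 calls=1
[0.0, -0.0, 0.124] [0.0, -0.0, 0.0] rows>=2.0
```

```bash
python3 -m pendant '[[0.1,0.016,0.048,-0.003,0,0,0],[0.1,0.032,0.096,-0.007,0,0,0.01],[0.1,0.048,0.144,-0.01,0,0,0.02],[0.1,0.064,0.192,-0.014,0,0,0.03],[0.1,0.078,0.238,-0.017,0,0,0.03]]' >/dev/null && python3 -m pendant '[[0.1,0.035,0.067,0.003,0,0,0],[0.1,0.071,0.135,0.006,0,0,0],[0.1,0.105,0.2,0.009,0,0,0],[0.1,0.141,0.269,0.011,0,0,0],[0.1,0.141,0.269,0.011,0,0,0]]' > /dev/null
python3 - <<'E'
from plan import *
st();steps([((.6346,-.1528,.036),down(np.radians(-91.5)))])
d=snap('wrist');d['fish']=1
for r in env.trace('wrist','pipette1')[:1]:
    print(r['conf'],np.round(r['bbox']))
for c in('top','scene'):
    d=snap(c);print(c,[(np.round(x['centre']),round(x['conf'],2)) for x in env.tip_of(c,'pipette1')])
E
```

```text
t 29.35 q [-24.   36.   64.4  -0.1  79.3  67.5] p [ 0.635  -0.1548  0.1588] F [ 0.1  0.1 -1.1] g 0.0269 40.6
[[ 0.9997 -0.0251  0.0022]
 [-0.0251 -0.9997 -0.0036]
 [ 0.0023  0.0035 -1.    ]]
-- d=0.123 a=0 calls=1
[-0.001, -0.002, 0.123] [0.0, -0.0, 0.0] rows>=2.0
0.68 [320. 268.  60. 148.]
top [(array([465., 228.]), 0.83)]
scene []
```

```bash
python3 -m pendant '[[0.1,0,-0.002,0.05,0,0,0],[0.1,0,-0.002,0.1,0,0,0],[0.1,0,-0.002,0.122,0,0,0],[0.1,0,-0.002,0.124,0,0,0],[0.1,0,-0.002,0.124,0,0,0]]' && python3 -m pendant '[[0.5,0,0,0,0,0,0],[0.5,0,0,0,0,0,0],[0.5,0,0,-0.03,0,0,0],[0.5,0,0,-0.09,0,0,0],[0.5,0,0,-0.15,0,0,0]]' 
python3 - <<'E'
from pip import *
st();d=pip(z=.036)
print('exp',proj(d,(.6346,-.1528,.012)))
D=down(np.radians(-104))
steps([((.50,-.30,.22),D),((.455,-.42,.16),D)])
E
```

```text
time_s: 30.28
position: [0.6346, -0.1499, 0.0345]
tool_rot: [[1.0, -0.023, 0.001], [-0.023, -1.0, -0.003], [0.002, 0.003, -1.0]]
ft_force: [-0.5, 0.4, -1.2]
grip_width: 0.0268
gripper_force: 42.5
time_s: 30.9
position: [0.6341, -0.1504, 0.1858]
tool_rot: [[1.0, -0.025, 0.001], [-0.025, -1.0, -0.003], [0.001, 0.003, -1.0]]
ft_force: [0.5, -0.5, 0.2]
grip_width: 0.0427
gripper_force: 0.0
t 30.9 q [-23.7  34.6  62.5  -0.1  82.8  67.7] p [ 0.6341 -0.1504  0.1858] F [ 0.5 -0.5  0.2] g 0.0427 0.0
[[ 0.9997 -0.0245  0.0008]
 [-0.0245 -0.9997 -0.003 ]
 [ 0.0009  0.003  -1.    ]]
wrist conf 0.96 c [ 0.4988 -0.4091] axis [-0.9808  0.1951] az 168.7 ext -0.0889850975344587 0.07265271667445052 ends [ 0.586  -0.4265] [ 0.4275 -0.395 ] bbox [527. 275.  56. 110.]
wrist conf 0.67 c [ 0.5884 -0.1488] axis [-0.9998  0.0196] az 178.9 ext -0.04067209928495913 0.0780094403014318 ends [ 0.6291 -0.1496] [ 0.5105 -0.1472] bbox [320. 242.  31. 103.]
[(array([512.3, 294.2]), 0.87, array([ 0.4589, -0.4226])), (array([320.3, 179. ]), 0.73, array([ 0.6323, -0.15  ])), (array([ 17.8, 223. ]), 0.16, array([0.5788, 0.3577]))]
exp [323.0708 179.6818]
-- d=0.204 a=13 calls=1
[-0.131, 0.153, -0.032] [0.01, -0.01, 0.22] rows>=3.3
-- d=0.141 a=0 calls=1
[-0.015, 0.127, 0.059] [-0.0, 0.0, 0.0] rows>=2.3
```

```bash
python3 -m pendant '[[0.7,-0.131,0.153,-0.032,0,0,0.22],[0.7,-0.131,0.153,-0.032,0,0,0.22],[0.7,-0.131,0.153,-0.032,0,0,0.22],[0.7,-0.131,0.153,-0.032,0,0,0.22]]' >/dev/null && python3 -m pendant '[[0.7,-0.015,0.127,0.059,0,0,0],[0.7,-0.015,0.127,0.059,0,0,0],[0.7,-0.015,0.127,0.059,0,0,0],[0.7,-0.015,0.127,0.059,0,0,0]]' >/dev/null
python3 - <<'E'
from pip import *
st();d=pip()
d['image'] is None
for t in('reagent',):
    r=env.find_in('wrist',t)[:1];print(r)
E
```

```text
t 32.05 q [-53.6  32.8  71.1  -0.   76.   50.4] p [ 0.4544 -0.4195  0.1565] F [0.9 0.6 0.7] g 0.0599 0.0
[[ 0.9701 -0.2426 -0.    ]
 [-0.2426 -0.9701 -0.0011]
 [ 0.0002  0.0011 -1.    ]]
wrist conf 0.78 c [ 0.4778 -0.4303] axis [-0.9732  0.2301] az 166.7 ext -0.10527282463911153 0.08620235647046065 ends [ 0.5802 -0.4545] [ 0.3939 -0.4105] bbox [326. 146.  36. 218.]
wrist conf 0.71 c [ 0.6184 -0.1492] axis [-0.9999  0.0111] az 179.4 ext -0.08698827796680061 0.11164764671634257 ends [ 0.7054 -0.1502] [ 0.5068 -0.1479] bbox [ 54. 123.  47. 157.]
[(array([55.2, 99.3]), 0.93, array([ 0.6367, -0.1396])), (array([325.8, 181.9]), 0.65, array([ 0.456 , -0.4245]))]
[{'bbox': [263.2, 20.4, 101.8, 40.8], 'conf': 0.75}]
```

```bash
python3 -m pendant '[[0.7,0.004,0.005,0.05,0,0,0],[0.7,0.004,0.005,0.1,0,0,0],[0.7,0.004,0.005,0.13,0,0,0],[0.7,0.004,0.005,0.135,0,0,0],[0.1,0.004,0.005,0.135,0,0,0]]' 40 && python3 -m pendant '[[0.1,0,0,0,0,0,0],[0.1,0,0,0,0,0,0],[0.1,0,0,0,0,0,0],[0.1,0,0,-0.03,0,0,0],[0.1,0,0,-0.09,0,0,0]]' && python3 -m pendant '[[0.1,0,0,-0.05,0,0,0],[0.1,0,0,-0.09,0,0,0],[0.1,0,0,-0.09,0,0,0]]'
python3 - <<'E'
from plan import *
st()
D=down(np.radians(-91.5))
steps([((.48,-.30,.20),D),((.5724,-.2352,.16),D),((.5724,-.2352,.036),D)])
E
```

```text
time_s: 32.88
position: [0.458, -0.4261, 0.0238]
tool_rot: [[0.97, -0.241, 0.002], [-0.241, -0.97, -0.004], [0.003, 0.004, -1.0]]
ft_force: [-0.4, 0.0, 0.5]
grip_width: 0.0425
gripper_force: 0.0
time_s: 33.5
position: [0.4565, -0.425, 0.1122]
tool_rot: [[0.97, -0.242, -0.002], [-0.242, -0.97, 0.001], [-0.002, -0.0, -1.0]]
ft_force: [0.4, -1.5, -0.9]
grip_width: 0.0273
gripper_force: 40.4
time_s: 33.88
position: [0.4577, -0.4263, 0.2066]
tool_rot: [[0.97, -0.242, 0.005], [-0.242, -0.97, -0.009], [0.008, 0.008, -1.0]]
ft_force: [0.0, 0.2, -1.7]
grip_width: 0.0271
gripper_force: 40.4
t 33.875 q [-53.8  30.9  65.9  -0.1  82.6  50.2] p [ 0.4577 -0.4263  0.2066] F [ 0.   0.2 -1.7] g 0.0271 40.4
[[ 0.9703 -0.2419  0.0055]
 [-0.2419 -0.9703 -0.0092]
 [ 0.0075  0.0076 -0.9999]]
-- d=0.128 a=13 calls=1
[-0.009, -0.128, 0.006] [0.01, -0.01, -0.22] rows>=2.1
-- d=0.120 a=0 calls=1
[0.091, -0.067, 0.039] [-0.0, 0.0, 0.0] rows>=1.9
-- d=0.124 a=0 calls=1
[0.0, 0.0, 0.124] [-0.0, 0.0, 0.0] rows>=2.0
```

```bash
python3 -m pendant '[[0.1,-0.003,-0.043,0.002,0,0,-0.07],[0.1,-0.006,-0.085,0.004,0,0,-0.15],[0.1,-0.009,-0.128,0.006,0,0,-0.22],[0.1,-0.009,-0.128,0.006,0,0,-0.22]]' >/dev/null && python3 -m pendant '[[0.1,0.03,-0.022,0.013,0,0,0],[0.1,0.06,-0.045,0.026,0,0,0],[0.1,0.091,-0.067,0.039,0,0,0],[0.1,0.091,-0.067,0.039,0,0,0]]'
python3 - <<'E'
from plan import *
st();steps([((.5724,-.2352,.036),down(np.radians(-91.5)))])
E
```

```text
time_s: 34.88
position: [0.5728, -0.2337, 0.155]
tool_rot: [[1.0, -0.023, -0.001], [-0.023, -1.0, -0.001], [-0.001, 0.001, -1.0]]
ft_force: [-0.4, 0.1, -0.9]
grip_width: 0.0274
gripper_force: 40.4
t 34.875 q [-33.1  33.   71.1  -0.1  75.9  58.2] p [ 0.5728 -0.2337  0.155 ] F [-0.4  0.1 -0.9] g 0.0274 40.4
[[ 0.9997 -0.023  -0.0014]
 [-0.023  -0.9997 -0.0014]
 [-0.0013  0.0015 -1.    ]]
-- d=0.119 a=0 calls=1
[-0.0, 0.001, 0.119] [0.0, 0.0, 0.0] rows>=1.9
```

```bash
python3 -m pendant '[[0.1,0,0.001,0.05,0,0,0],[0.1,0,0.001,0.1,0,0,0],[0.1,0,0.001,0.118,0,0,0],[0.1,0,0.001,0.12,0,0,0],[0.1,0,0.001,0.12,0,0,0]]' && python3 -m pendant '[[0.5,0,0,0,0,0,0],[0.5,0,0,0,0,0,0],[0.5,0,0,-0.03,0,0,0],[0.5,0,0,-0.09,0,0,0],[0.5,0,0,-0.15,0,0,0]]' | head -2
python3 -m pendant '[[0.5,-0.1,0,-0.1,0,0,0],[0.5,-0.1,0,-0.1,0,0,0],[0.5,-0.1,0,-0.1,0,0,0],[0.5,-0.1,0,-0.1,0,0,0]]' | head -2
python3 - <<'E'
from pip import *
st();d=pip(z=.036)
for c in('top','scene'):
    d=snap(c);I=d['image']
    for t in('pipette1','cap1','pot','lid_handle','pot_mouth'): print(c,t,[(np.round(x['centre']),round(x['conf'],2)) for x in env.tip_of(c,t)])
    cv2.imwrite('pics/f_%s.png'%c,I)
S=cv2.imread('pics/f_scene.png');Tp=cv2.imread('pics/f_top.png')
cv2.imwrite('pics/f.png',np.hstack([cv2.resize(Tp[90:310,140:490],None,fx=1.14,fy=1.14),cv2.resize(S[120:340,170:520],None,fx=1.14,fy=1.14)]))
E
```

```text
time_s: 35.5
position: [0.5717, -0.2369, 0.037]
tool_rot: [[1.0, -0.026, 0.001], [-0.026, -1.0, -0.003], [0.001, 0.003, -1.0]]
ft_force: [0.2, 0.2, -1.2]
grip_width: 0.0269
gripper_force: 41.9
time_s: 36.12
position: [0.5717, -0.2354, 0.189]
time_s: 36.62
position: [0.4717, -0.2328, 0.2875]
t 36.625 q [-39.1  17.8  73.9  -0.1  88.   52.3] p [ 0.4717 -0.2328  0.2875] F [-0.3  0.2 -0. ] g 0.0426 0.0
[[ 0.9997 -0.0251  0.0023]
 [-0.0251 -0.9997 -0.004 ]
 [ 0.0024  0.0039 -1.    ]]
wrist conf 0.77 c [ 0.5819 -0.2367] axis [-0.9997  0.0251] az 178.6 ext -0.0962710679964682 0.07925909047198929 ends [ 0.6782 -0.2391] [ 0.5027 -0.2347] bbox [324.  70.  23. 140.]
wrist conf 0.71 c [ 0.6161 -0.1517] axis [-1.      0.0081] az 179.5 ext -0.06987575496435793 0.10779325232674186 ends [ 0.686  -0.1523] [ 0.5083 -0.1509] bbox [251.  68.  24. 136.]
[(array([319.2,  85.2]), 0.93, array([ 0.5717, -0.2338])), (array([253. ,  40.9]), 0.9, array([ 0.6372, -0.1476]))]
top pipette1 [(array([360., 163.]), 0.92), (array([394., 186.]), 0.89), (array([166., 179.]), 0.71)]
top cap1 [(array([308., 199.]), 0.65), (array([332., 181.]), 0.51), (array([318., 189.]), 0.47), (array([337., 185.]), 0.4), (array([355., 119.]), 0.21)]
top pot [(array([169., 176.]), 0.77)]
top lid_handle [(array([361.,  75.]), 0.63), (array([180., 186.]), 0.5)]
top pot_mouth [(array([179., 188.]), 0.57)]
scene pipette1 []
scene cap1 [(array([320., 230.]), 0.67), (array([294., 229.]), 0.46), (array([287., 221.]), 0.44), (array([308., 235.]), 0.42)]
scene pot [(array([431., 286.]), 0.6), (array([342., 334.]), 0.48)]
scene lid_handle [(array([205., 152.]), 0.79)]
scene pot_mouth [(array([430., 320.]), 0.73)]
```

View pics/f.png

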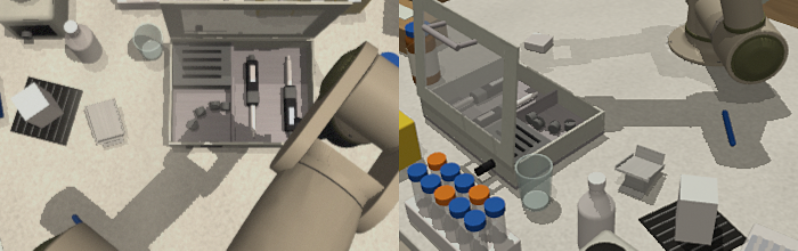

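```bash
python3 - <<'E'
from plan import *
dt=snap('top');ds=snap('scene')
a=env.tip_of('top','lid_handle')[0]['centre'];c=env.tip_of('scene','lid_handle')[0]['centre']
p=tri([(dt,a),(ds,c)]);print('handle',p,proj(dt,p)-a,'exp px',proj(dt,(.7505,-.1265,.2833))-a,proj(ds,(.7505,-.1265,.2833))-c)
D=down(np.radians(-1.5))
steps([((.58,-.16,.37),D),((.735,-.127,.365),D),((.7495,-.127,.32),D),((.7505,-.127,.2815),D)])
E
```

```text
handle [ 0.7484 -0.1234  0.2959] [-0.5233  0.6352] exp px [0.1651 2.6697] [-1.6145  4.8858]
-- d=0.155 a=90 calls=2
[0.053, -0.038, -0.042] [0.0, 0.0, -0.78] rows>=4.2
[0.064, 0.011, -0.041] [0.0, 0.0, -0.79] rows>=4.2
-- d=0.159 a=0 calls=1
[0.037, 0.154, 0.005] [0.0, 0.0, 0.0] rows>=2.5
-- d=0.047 a=0 calls=1
[0.0, 0.015, 0.045] [0.0, 0.0, 0.0] rows>=0.8
-- d=0.039 a=0 calls=1
[0.0, 0.001, 0.039] [0.0, 0.0, 0.0] rows>=0.6
```

```bash
python3 -m pendant '[[0.5,0.053,-0.038,-0.042,0,0,-0.78],[0.5,0.053,-0.038,-0.042,0,0,-0.78],[0.5,0.053,-0.038,-0.042,0,0,-0.78],[0.5,0.053,-0.038,-0.042,0,0,-0.78],[0.5,0.053,-0.038,-0.042,0,0,-0.78]]' >/dev/null && python3 -m pendant '[[0.5,0.064,0.011,-0.041,0,0,-0.79],[0.5,0.064,0.011,-0.041,0,0,-0.79],[0.5,0.064,0.011,-0.041,0,0,-0.79],[0.5,0.064,0.011,-0.041,0,0,-0.79],[0.5,0.064,0.011,-0.041,0,0,-0.79]]' >/dev/null && python3 -m pendant '[[0.5,0.018,0.077,0.002,0,0,0],[0.5,0.037,0.154,0.005,0,0,0],[0.5,0.037,0.154,0.005,0,0,0],[0.5,0.037,0.154,0.005,0,0,0]]' >/dev/null
python3 - <<'E'
from plan import *
st();D=down(np.radians(-1.5))
steps([((.7495,-.127,.32),D),((.7505,-.127,.2815),D)])
d=snap('wrist');d['fish']=1
print(proj(d,(.7505,-.1265,.2833)),[(np.round(x['centre']),x['conf']) for x in env.tip_of('wrist','lid_handle')])
cv2.imwrite('pics/g.png',d['image'])
E
```

```text
t 39.325 q [-18.7  45.8  13.   -0.2 121.7 -17.3] p [ 0.7348 -0.1258  0.3569] F [0.5 0.5 0.6] g 0.0426 0.0
[[ 0.0269  0.9996 -0.0111]
 [ 0.9996 -0.0269  0.0013]
 [ 0.001  -0.0111 -0.9999]]
-- d=0.040 a=1 calls=1
[-0.001, 0.015, 0.037] [-0.01, -0.0, -0.0] rows>=0.6
-- d=0.038 a=0 calls=1
[0.0, 0.001, 0.038] [-0.0, -0.0, -0.0] rows>=0.6
[344.0368 217.0874] [(array([349., 216.]), 0.61)]
```

View pics/g.png

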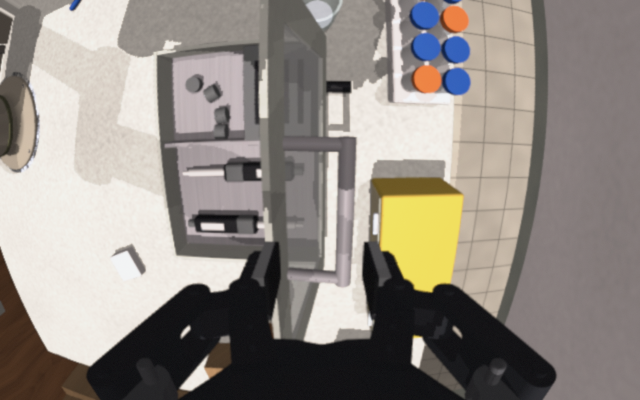

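```bash
python3 -m pendant '[[0.5,0,0.01,0.012,0,0,0],[0.5,0,0.016,0.019,0,0,0],[0.5,0,0.016,0.019,0,0,0],[0.5,0,0.016,0.019,0,0,0]]'
python3 - <<'E'
from plan import *
st();D=down(np.radians(-1.5))
steps([((.7515,-.127,.2815),D)])
E
```

```text
time_s: 39.92
position: [0.7472, -0.1268, 0.3445]
tool_rot: [[0.025, 1.0, 0.005], [1.0, -0.025, -0.004], [-0.004, 0.005, -1.0]]
ft_force: [0.2, 0.7, 0.9]
grip_width: 0.0428
gripper_force: 0.0
t 39.925 q [-18.5  47.   12.7  -0.1 120.  -17.1] p [ 0.7472 -0.1268  0.3445] F [0.2 0.7 0.9] g 0.0428 0.0
[[ 0.0254  0.9997  0.0047]
 [ 0.9997 -0.0254 -0.0039]
 [-0.0038  0.0048 -1.    ]]
-- d=0.063 a=0 calls=1
[0.0, 0.004, 0.063] [0.0, 0.0, 0.0] rows>=1.0
```

```bash
python3 -m pendant '[[0.5,0,0.004,0.02,0,0,0],[0.5,0,0.004,0.04,0,0,0],[0.5,0,0.004,0.063,0,0,0],[0.5,0,0.004,0.063,0,0,0]]' && python3 -m pendant '[[0,0,0,0,0,0,0],[0,0,0,0,0,0,0],[0,0,0,0,0,0,0],[0,0,0,0,0,0,0],[0,0,0,0,0,0,0]]' 50
python3 - <<'E'
from plan import *
s=env.observe();p=s['position'];R=s['tool_rot'];g=p-.002*R[:,2];h=np.array([.7302,-.1260,.063]);bx=np.array([np.cos(b),np.sin(b),0])
r=g-h;u=-r@bx;print('th',np.arctan2(r[2],u)-np.arctan2(47,215),'r',np.hypot(r[2],u))
last=g;rad=np.hypot(r[2],u)
D=np.c_[[.026,1,0],[1,-.026,0],[0,0,-1]]
A0=np.arctan2(r[2],u)
prev=None
for k in range(0,3):
    base=None
    for i in range(0,6):
        th=max(0,1.445-.1*(5*k+i));A=th+np.arctan2(47,215)
        q=np.array([-.22*np.cos(A),.22*np.sin(A)])
        if i==0: base=q;continue
        print(k,round(th,3),'y %.3f z %.3f'%((q-base)[0],-(q-base)[1]))
E
```

```text
time_s: 40.42
position: [0.7511, -0.127, 0.2821]
tool_rot: [[0.025, 1.0, 0.005], [1.0, -0.025, -0.004], [-0.004, 0.005, -1.0]]
ft_force: [-0.1, -0.8, 0.6]
grip_width: 0.0428
gripper_force: 0.0
time_s: 41.05
position: [0.7513, -0.1271, 0.2812]
tool_rot: [[0.025, 1.0, 0.004], [1.0, -0.025, -0.004], [-0.004, 0.004, -1.0]]
ft_force: [-3.3, -0.5, 3.5]
grip_width: 0.0107
gripper_force: 48.9
th 1.4513523186706756 r 0.2212500015593179
0 1.345 y -0.022 z -0.001
0 1.245 y -0.044 z 0.000
0 1.145 y -0.066 z 0.004
0 1.045 y -0.087 z 0.010
0 0.945 y -0.107 z 0.017
1 0.845 y -0.020 z 0.010
1 0.745 y -0.038 z 0.021
1 0.645 y -0.056 z 0.035
1 0.545 y -0.072 z 0.050
1 0.445 y -0.086 z 0.067
2 0.345 y -0.013 z 0.018
2 0.245 y -0.023 z 0.037
2 0.145 y -0.032 z 0.057
2 0.045 y -0.039 z 0.078
2 0 y -0.041 z 0.088
```

Grasped the bar. Lower, the last part at half speed.

```bash
python3 -m pendant '[[0,0,-0.022,-0.001,0,0,0],[0,0,-0.044,0,0,0,0],[0,0,-0.066,0.004,0,0,0],[0,0,-0.087,0.01,0,0,0],[0,0,-0.107,0.017,0,0,0]]' && python3 -m pendant '[[0,0,-0.02,0.01,0,0,0],[0,0,-0.038,0.021,0,0,0],[0,0,-0.056,0.035,0,0,0],[0,0,-0.072,0.05,0,0,0],[0,0,-0.086,0.067,0,0,0]]' && python3 -m pendant '[[0,0,-0.007,0.009,0,0,0],[0,0,-0.013,0.018,0,0,0],[0,0,-0.018,0.027,0,0,0],[0,0,-0.023,0.037,0,0,0],[0,0,-0.027,0.047,0,0,0]]'
python3 - <<'E'
from plan import *
s=env.observe();p=s['position'];R=s['tool_rot'];g=p-.002*R[:,2];h=np.array([.7302,-.1260,.063]);bx=np.array([np.cos(b),np.sin(b),0])
r=g-h;u=-r@bx;A=np.arctan2(r[2],u);print('th',A-np.arctan2(47,215),'r',np.hypot(r[2],u),u,r[2]);st()
E
```

```text
time_s: 41.68
position: [0.6446, -0.1237, 0.2637]
tool_rot: [[0.024, 1.0, 0.007], [1.0, -0.024, -0.003], [-0.003, 0.007, -1.0]]
ft_force: [-2.9, 1.4, 11.5]
grip_width: 0.0103
gripper_force: 52.4
time_s: 42.3
position: [0.5583, -0.1214, 0.1962]
tool_rot: [[0.025, 1.0, 0.005], [1.0, -0.025, -0.002], [-0.002, 0.005, -1.0]]
ft_force: [-0.3, 5.0, 3.2]
grip_width: 0.0101
gripper_force: 51.4
time_s: 42.92
position: [0.5309, -0.1205, 0.1486]
tool_rot: [[0.025, 1.0, 0.001], [1.0, -0.025, -0.001], [-0.001, 0.001, -1.0]]
ft_force: [-6.4, 8.8, 5.2]
grip_width: 0.01
gripper_force: 53.2
th 0.19865587484443234 r 0.2177275669793769 0.1993446949580003 0.08756132716479836
t 42.925 q [-25.2  26.6  84.3  -0.   69.  -23.8] p [ 0.5309 -0.1205  0.1486] F [-6.4  8.8  5.2] g 0.01 53.2
[[ 0.0249  0.9997  0.001 ]
 [ 0.9997 -0.0249 -0.0006]
 [-0.0006  0.001  -1.    ]]
```

```bash
python3 -m pendant '[[0,0,-0.003,0.008,0,0,0],[0,0,-0.005,0.016,0,0,0],[0,0,-0.008,0.024,0,0,0],[0,0,-0.01,0.031,0,0,0],[0,0,-0.012,0.036,0,0,0]]' && python3 -m pendant '[[0,0,-0.001,0.003,0,0,0],[0,0,-0.001,0.006,0,0,0],[0,0,-0.001,0.007,0,0,0],[0,0,-0.001,0.007,0,0,0]]'
python3 - <<'E'
from plan import *
s=env.observe();p=s['position'];R=s['tool_rot'];g=p-.002*R[:,2];h=np.array([.7302,-.1260,.063]);bx=np.array([np.cos(b),np.sin(b),0])
r=g-h;u=-r@bx;A=np.arctan2(r[2],u);print('th',A-np.arctan2(47,215),'r',np.hypot(r[2],u),u,r[2],s['ft_force'])
E
```

```text
time_s: 43.55
position: [0.5189, -0.1201, 0.1121]
tool_rot: [[0.025, 1.0, 0.0], [1.0, -0.025, 0.0], [0.0, 0.0, -1.0]]
ft_force: [-2.7, 8.4, 3.1]
grip_width: 0.0101
gripper_force: 54.3
time_s: 44.05
position: [0.5175, -0.1201, 0.1057]
tool_rot: [[0.025, 1.0, -0.001], [1.0, -0.025, -0.0], [-0.0, -0.001, -1.0]]
ft_force: [-8.5, 8.5, 9.3]
grip_width: 0.01
gripper_force: 55.5
th -0.007960436919264208 r 0.21745025843808027 0.2127965449500982 0.0447464563076088 [-8.5239  8.5282  9.3254]
```

```bash
python3 -m pendant '[[0,0,0,0.002,0,0,0],[0,0,0,0.003,0,0,0],[0,0,0,0.003,0,0,0],[0,0,0,0.003,0,0,0]]'
```

```text
time_s: 44.55
position: [0.5176, -0.1201, 0.1054]
tool_rot: [[0.025, 1.0, 0.001], [1.0, -0.025, -0.001], [-0.001, 0.001, -1.0]]
ft_force: [-16.2, 11.2, 35.5]
grip_width: 0.0101
gripper_force: 58.1
```

```bash
python3 -m pendant '[[0,0,0,-0.003,0,0,0],[0.6,0,0,-0.003,0,0,0],[0.6,0,0,-0.003,0,0,0],[0.6,0,0,-0.003,0,0,0],[0.6,0,0,-0.003,0,0,0]]' && python3 -m pendant '[[0.6,0,0,-0.03,0,0,0],[0.6,0,0,-0.08,0,0,0],[0.6,0,0,-0.14,0,0,0],[0.6,0,0,-0.14,0,0,0],[0.6,0,0,-0.14,0,0,0]]'
python3 - <<'E'
from plan import *
st()
d=snap('wrist','z.png');d['fish']=1
print('shut exp',proj(d,(.5175,-.1203,.110)),[(np.round(x['centre'],1),x['conf']) for x in env.tip_of('wrist','lid_handle')])
ds=snap('scene');print(proj(ds,(.5175,-.1203,.108)),[(np.round(x['centre'],1),x['conf']) for x in env.tip_of('scene','lid_handle')])
print([(np.round(x['centre'],1),x['conf']) for x in env.tip_of('scene','pot')],[(np.round(x['centre'],1),x['conf']) for x in env.tip_of('scene','pot_mouth')])
for t in('wash_bottle','beaker','reagent','marker','timer'):
    print(t,[np.round(x['bbox']) for x in env.find_in('scene',t)[:1]])
E
```

```text
time_s: 45.18
position: [0.5191, -0.1219, 0.1058]
tool_rot: [[0.025, 1.0, 0.003], [1.0, -0.025, -0.004], [-0.003, 0.003, -1.0]]
ft_force: [0.1, 0.3, 0.7]
grip_width: 0.0513
gripper_force: 0.0
time_s: 45.8
position: [0.5183, -0.1211, 0.2453]
tool_rot: [[0.025, 1.0, 0.003], [1.0, -0.025, -0.003], [-0.003, 0.003, -1.0]]
ft_force: [0.3, -0.1, -0.7]
grip_width: 0.0514
gripper_force: 0.0
t 45.8 q [-25.9  20.1  77.6  -0.1  82.1 -24.4] p [ 0.5183 -0.1211  0.2453] F [ 0.3 -0.1 -0.7] g 0.0514 0.0
[[ 0.0252  0.9997  0.0026]
 [ 0.9997 -0.0252 -0.0031]
 [-0.0031  0.0027 -1.    ]]
shut exp [318.9836 189.5344] [(array([322.3, 187. ]), 0.89)]
[292.0958 180.834 ] [(array([293.6, 179. ]), 0.73)]
[(array([431.7, 285.7]), 0.57)] [(array([428.5, 321.3]), 0.58)]
wash_bottle [array([344., 304.,  38.,  66.])]
beaker [array([289., 279.,  35.,  52.])]
reagent [array([193., 165.,  33.,  57.])]
marker [array([461., 236.,  14.,  31.])]
timer [array([293., 156.,  22.,  18.])]
```

```bash
python3 -c "
from rig import env
print(env.close_job())"
```

```text
the job is handed in; nothing more can be done
None
```

I completed every step in order and handed the job in at about 46 s, but the hand-in returned no verdict. At the last looks, four caps were in the tray, both pipettes in the bay, the pot upside down on the mat, the lid shut against its stop, and the robot clear of everything.

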